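# Turn the utensil carousel and hang the scraper on its empty spring-clip hook

### The arm

A 6-joint arm with a two-finger parallel gripper is mounted at the origin on the work surface. World frame = base frame: x ahead of the robot, y to its left, z up, the work surface at z = 0. Lengths are in m, angles in rad, forces in N, time in s.
With the tool pointing down it reaches from about 0.425 to 0.95 m from the base axis. Payload 3.5 kg.
Tool frame: the origin (TCP) lies at the very end of the fingers, on their centre line; the grasp point (between the pads) lies 19 mm behind it; z points along the fingers, y is the direction in which the jaws open and shut (so a half turn about z gives the same grasp; the last joint's range is limited). The gripper opens to 85 mm and grips with 20 to 120 N. Pads are 22 mm wide; open, the fingers measure 114 mm over their backs; the gripper's body (76 mm by 85 mm) begins 54 mm behind the grasp point. The pads swing forward as they close: fully open they stand 13 mm farther back than shut.
Start: joints at [-1.402, 0.286, 1.577, -0, 1.279, -0.15], TCP at [0.212, -0.641, 0.231] pointing down, gripper open.
Joint ranges: [-2.77, 2.77], [-0.9, 2.22], [0.21, 2.48], [-1.53, 4.67], [0.24, 2.81], [-2.84, 2.84]. Speed limits (rad/s): [2.79, 2.79, 3.14, 3.14, 3.14, 3.14].

### API

Orientations are given as a unit quaternion [x, y, z, w].
In Python, from plant import get_state, read_camera, sign_off gives the robot as it stands.
- The arm moves only by the tool step_arm, never from a script. Its argument "targets" is a list that holds one entry, the list of rows, each a list of 5 numbers: the opening, from 0 (shut) to 1 (fully open), then the shift along the tool's x, y, z each as a share of 4 cm, from -1 to 1, then the turn about the tool's z as a share of 5 degrees, from -1 to 1. A call has 1 to 10 rows; each row shifts and turns the commanded pose from where the row before left it, along the tool's axes as they then stand; what a row does not reach is not made up. A row lasts 1/12 s, in which the tool goes at most 41.7 mm and 7.16 degrees, less where a joint would pass 70% of its speed; a pose out of reach is approached as far as the arm can. A call with a number of a shift or a turn outside -1 to 1 is refused whole. A call with a gripper value outside its range is refused whole. The fingers move at their own pace and stop on an object; "squeeze" is the grip in N (left out, the last holds). Time passes only in rows, so rows that do not move let the fingers close. It gives the time, the measured TCP pose, the force and the opening at its end, in the units of the state.
- get_state(): the state, without advancing time (a new reading comes with each control period).
- read_camera(name): name is "scene" or "side" or "wrist"; returns a dict with "pixels" (480x640x3 uint8, red, green, blue), "range_z" (480x640 float32, m along the optical axis (not along the pixel's ray), 0 where there is no reading), "mtx" (3x3 intrinsics, pixels), "rvec" (rotation vector, rad) and "tvec" (3), from world to camera coordinates, as OpenCV has them. Camera axes: x right, y down, z forward; pixel columns grow to the right and rows downward; lengths in m; the calibration is good to about 2 mm. The wrist camera is an equidistant fisheye: a pixel r from the principal point sees the ray r / f radians off the axis. A picture is of the moment at which its call begins.
- sign_off(): hands the job in, once; it reports no verdict.
The state is a dict: "time": time; "qpos": joint angles; "dq": joint speeds; "joint_efforts": joint torques, N m; "eef_pos": TCP position; "tcp_rot": TCP orientation; "contact_force": force on the tool from outside, world axes, zero at the start; "wrist_torque": the same for the moment, N m; "opening": opening from 0.0 (shut) to 1.0 (fully open).
Only numpy, scipy, OpenCV 4.12 (cv2) and the standard library are available. Lean on these libraries where they do the work, as an engineer would, in place of code of your own. Each camera call takes 0.05 s, during which the arm holds its last target.

### The job

Turn the utensil carousel by its upright peg until the empty hook points straight to the front, over the pointer on the base. Then take the orange scraper out of its wooden block, hang it by its window on that hook, press it gently but firmly down into the spring clip until it sits fully home, and let go of it there. Leave the other things standing on the table where they are.

Things in the scene. Friction and masses are not known exactly. Their poses are not given: they have to be found in the camera images.
- stand: Fixed stainless stand of the utensil carousel: round base 170 mm across with a post. Origin: centre of the underside, on the turning axis. Its -x is its front, marked by a dark pointer on the base. The turning head on the post is set to another height each time, not reported: its reference level L (middle of the horizontal 8 mm wire arms) lies 176 to 204 mm above the table. Feel for it.
- turret (a joint): Turn of the head, rad, counter-clockwise from above; 0: empty hook points to the stand's -x (front). Stiff (0.15 N m), stays where left, free over 2.9 rad either way. Head: disc 130 mm across, top at L+12 mm; upright peg 14 mm thick, 62 mm tall on it, 50 mm from the axis, exactly opposite the empty hook; four hooks at right angles, three with steel utensils fixed on, hanging down.
- pointer (a point): Outer end of the pointer on the base, 120 mm in front of the axis, 10 mm up. The empty hook must end above it. That hook's wire turns up into a tip: inner face 114 mm from the axis, top at L+22 mm, flaring out to 128 mm. 3 mm behind the tip stands a sprung leaf, 12 mm wide, leaning inwards at its top (L+34 mm), face 111 mm from the axis at rest; it gives way inwards up to 9 mm with 2 to 5.6 N.
- clip_foot (a point): Point on the base's edge under the clip, 82 mm in front of the axis, 12 mm up. The clip: the scraper's neck goes down between leaf and tip until the window's upper edge lies on the wire, at L+4 mm. Best with mid-plate 109.5 mm from the axis; let go, it moves to 111 mm. Wedging it in takes 3 to 12 N, more than its weight; when home, force rises 8 N per mm (wire flexes). Over 25 N is too much.
- tongue (a joint): A 12 mm wide sprung steel tongue in the bend of the empty hook (under 1 N): 0 when it is up, standing 4 mm proud of the wire; 0.004 m when it is pressed flush with the wire, as it is by a scraper that is fully home.
- block: Fixed walnut block 70 x 125 x 45 mm (x, y, z) in whose slot (along y, floor 13 mm above the table, 32 mm deep) the scraper stands upright. Origin: centre of its underside.
- scraper_center (a point): Centre of the flat orange plastic scraper, half-way up (86 mm above its lower edge), inside its window. 80 mm wide (y), 172 mm tall (z up, blade down), x across the plate; both faces alike; about 0.12 kg. It stands upright in the block's slot.
- scraper: The same scraper; origin at the middle of its lower edge. Heights from there: blade 0-40 mm, 6 mm thick; window 40-104 mm, 34 mm wide, centred; neck plate 104-138 mm, 6 mm thick, goes into the clip; grip 138-172 mm, 14 mm thick: pinch it across the thickness from above, fingertips not below 138 mm.
- mill: Bystander: wooden pepper mill, 56 mm across, 150 mm tall; origin under its centre.
- tumbler: Bystander: ceramic tumbler, 70 mm across, 85 mm tall; origin under its centre.
- tin: Bystander: plain metal tin, 72 mm across, 75 mm tall; origin under its centre.
- oil: Bystander: green glass bottle, 60 mm across, 190 mm tall; origin under its centre.
- coaster_ring: Bystander: flat cork ring, 90 mm across, 12 mm thick; origin under its centre.
Things that resemble listed ones, but are neither listed nor needed, are in the scene too. What is shaped like the stand but turquoise is not meant. Of the things that look like the scraper, the larger one is meant.

How it is judged:
By the outcome, as a careful person would: the job done as asked, in the order asked, and still so for the second after the job is handed in, with the robot touching nothing.
It also fails if it takes over 69 s, if anything falls off the work surface, if the arm or the gripper's body presses on something with over 40 N, if the wrist force passes 120 N, or if a joint passes its speed limit or range.

## Working session

There is one attempt and no reset: what is moved stays moved. The work goes in short steps, Python scripts to look and compute and a tool call to move; the robot and the scene stay as the last step left them, time stands still between calls to the robot, and variables do not carry over. Pictures are saved under pics/ and viewed, and the job is handed in when it is done.

Besides the shell and the picture viewer there is one more tool, called after "Call:" as a command line: name --argument value ..., lists and objects as JSON in quotes. step_arm: Moves the arm, as the interface text tells. Shift numbers are shares of 4 cm and turn numbers shares of 5 degrees, none past 1 either way. Its arguments: {"type":"object","properties":{"targets":{"type":"array"},"squeeze":{"type":"number"}},"required":["targets"]}

```bash
mkdir -p pics; ls
cat > h.py <<'E'
import numpy as np, cv2
from plant import get_state, read_camera, sign_off
def cam(n,save=None):
    c=read_camera(n)
    if save: cv2.imwrite('pics/'+save,c['pixels'][:,:,::-1])
    np.savez('/tmp/%s.npz'%n,**c)
    return c
def load(n): return dict(np.load('/tmp/%s.npz'%n))
def w(c,u,v,z=None):
    """world point for pixel by depth"""
    R=cv2.Rodrigues(c['rvec'])[0]; t=np.array(c['tvec']).reshape(3)
    K=c['mtx']; d=np.array([(u-K[0,2])/K[0,0],(v-K[1,2])/K[1,1],1.])
    return R.T@(d*z-t)
def ray(c,u,v):
    R=cv2.Rodrigues(c['rvec'])[0]; t=np.array(c['tvec']).reshape(3)
    K=c['mtx']; d=np.array([(u-K[0,2])/K[0,0],(v-K[1,2])/K[1,1],1.])
    return -R.T@t, R.T@d
def plane(c,u,v,z):
    o,d=ray(c,u,v); return o+d*(z-o[2])/d[2]
def cloud(c):
    R=cv2.Rodrigues(c['rvec'])[0]; t=np.array(c['tvec']).reshape(3); K=c['mtx']
    v,u=np.mgrid[:480,:640]; Z=c['range_z']
    P=np.stack([(u-K[0,2])/K[0,0]*Z,(v-K[1,2])/K[1,1]*Z,Z],-1)
    return (P-t)@R
E
python3 - <<'E'
from h import *
for n in('scene','side','wrist'):
    c=cam(n,n+'0.png'); print(n,c['mtx'][0,0],c['rvec'].ravel(),c['tvec'].ravel(),(c['range_z']>0).mean())
    if n!='wrist': R=cv2.Rodrigues(c['rvec'])[0]; print(-R.T@c['tvec'].ravel())
print(get_state())
E
```

```text
pics
scene 550.8885580173394 [ 1.90117256  1.36703966 -0.67440401] [-0.19680437 -0.18131474  2.07065643] 0.9626953125
[ 1.70868391 -0.33078795  1.15334456]
side 559.9877642701174 [ 2.20979913 -0.31129033  0.16747519] [-0.49320615  0.20521653  1.64360194] 0.976787109375
[ 0.13063403 -1.26545736  1.16976318]
wrist 371.64829954431775 [-2.3641956   1.70741751  0.23256523] [-0.67441    -0.03403241  0.37829729] 0.98111328125
{'time': 0.15, 'qpos': array([-1.40203707e+00,  2.87002109e-01,  1.57783610e+00, -1.70740790e-06,
        1.27861615e+00, -1.50011904e-01]), 'dq': array([ 0.00167202, -0.00289149, -0.0055979 , -0.00062032,  0.00050066,
        0.00096674]), 'joint_efforts': array([ 4.67695081e-04, -4.06605434e+01, -2.93142039e+01, -1.70915778e-04,
        3.94694696e-03, -4.85928012e-06]), 'eef_pos': array([ 0.21147791, -0.6404766 ,  0.23024081]), 'tcp_rot': array([ 9.87324518e-01,  1.58711780e-01, -9.54264079e-06, -9.30803956e-04]), 'contact_force': array([-0.46478252, -0.43919452,  0.25302515]), 'wrist_torque': array([ 0.00337153, -0.02248282,  0.03697164]), 'opening': 0.9998130037517294}
```

View pics/scene0.png

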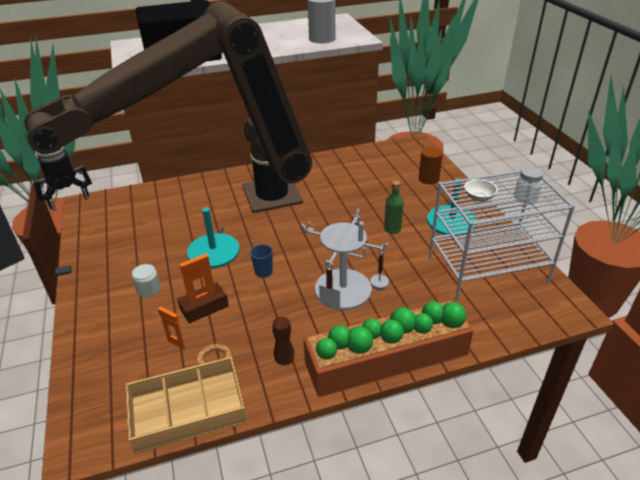

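View pics/side0.png

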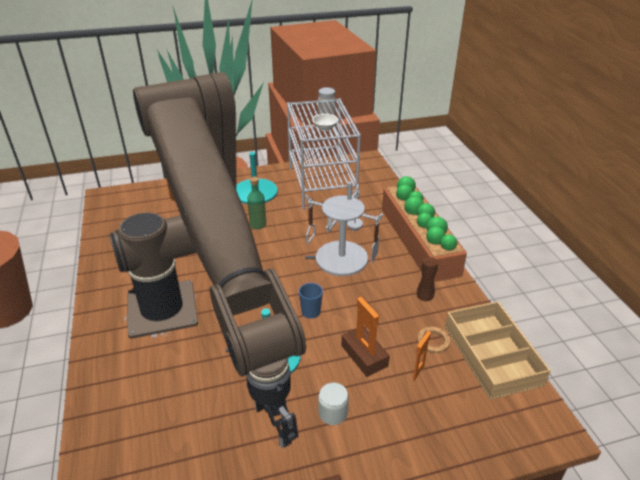

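View pics/wrist0.png

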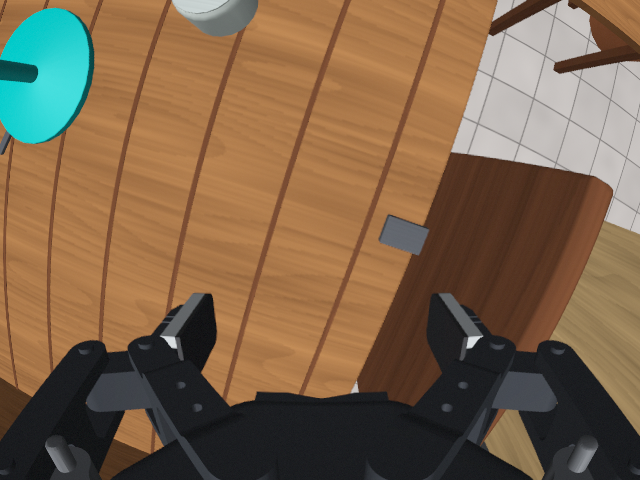

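The scene view shows the steel stand at about (343,270), the scraper in its block at (200,285), a smaller lookalike at (172,327), and the mill at (283,340). The side view shows the head at (343,208). Next I zoom in and measure.

Run:
```python
from h import *
c=load('scene'); a=cv2.resize(c['pixels'][200:320,285:405,::-1],None,fx=5,fy=5,interpolation=cv2.INTER_CUBIC);cv2.imwrite('pics/sc_z.png',a)
s=load('side'); a=cv2.resize(s['pixels'][170:290,285:405,::-1],None,fx=5,fy=5,interpolation=cv2.INTER_CUBIC);cv2.imwrite('pics/sd_z.png',a)
for n,q in(('scene',c),('side',s)):
    P=cloud(q); ok=q['range_z']>0
    # steel head: grey pixels
    px=q['pixels'].astype(int); grey=(px.max(2)-px.min(2)<25)&ok
    reg=np.zeros_like(ok); 
    if n=='scene': reg[195:315,285:405]=1
    else: reg[165:290,285:405]=1
    base=grey&reg&(P[...,2]>.002)&(P[...,2]<.02)
    head=grey&reg&(P[...,2]>.15)&(P[...,2]<.3)
    print(n,'head z hist',np.histogram(P[head][:,2],bins=np.arange(.15,.31,.005)))
    B=P[base][:,:2]; print('base',B.min(0),B.max(0),(B.min(0)+B.max(0))/2, np.median(P[base][:,2]))
    hsv=cv2.cvtColor(q['pixels'],cv2.COLOR_RGB2HSV)
    m=((hsv[...,0]<18)&(hsv[...,1]>200)&(hsv[...,2]>150)&ok&(P[...,2]>.01)&(P[...,2]<.3)).astype(np.uint8)
    k,l,st,ce=cv2.connectedComponentsWithStats(m)
    for i in range(1,k):
        if st[i,4]>60:
            Q=P[l==i]; print('orange',st[i],Q.min(0).round(3),Q.max(0).round(3))
```

```text
scene head z hist (array([ 14,  11,   8,   4,  13,  18,   9,   7,  24, 118, 377, 698,  44,
        14,  10,   7,   7,   7,   7,   6,  11,   5,  11,   7,   1,   0,
         0,   0,   0,   0,   0]), array([0.15 , 0.155, 0.16 , 0.165, 0.17 , 0.175, 0.18 , 0.185, 0.19 ,
       0.195, 0.2  , 0.205, 0.21 , 0.215, 0.22 , 0.225, 0.23 , 0.235,
       0.24 , 0.245, 0.25 , 0.255, 0.26 , 0.265, 0.27 , 0.275, 0.28 ,
       0.285, 0.29 , 0.295, 0.3  , 0.305]))
base [ 0.03853222 -0.00600677] [0.66458252 0.32304221] [0.35155737 0.15851772] 0.013405716503521152
orange [180 255  27  12  85] [ 0.504 -0.368  0.178] [ 0.532 -0.295  0.189]
orange [158 307  19  10  64] [ 0.606 -0.445  0.126] [ 0.657 -0.402  0.134]
side head z hist (array([ 16,  17,  10,   7,   8,  23,  31,  10,  37,  92, 289, 551,  89,
        12,  14,  12,   6,   6,   8,   3,   5,   6,   7,   7,   0,   0,
         0,   0,   0,   0,   0]), array([0.15 , 0.155, 0.16 , 0.165, 0.17 , 0.175, 0.18 , 0.185, 0.19 ,
       0.195, 0.2  , 0.205, 0.21 , 0.215, 0.22 , 0.225, 0.23 , 0.235,
       0.24 , 0.245, 0.25 , 0.255, 0.26 , 0.265, 0.27 , 0.275, 0.28 ,
       0.285, 0.29 , 0.295, 0.3  , 0.305]))
base [ 0.46623364 -0.01198533] [0.76037895 0.70596797] [0.61330629 0.34699132] 0.013551732797598331
```

Run:
```python
import cv2,numpy as np
cv2.imwrite('pics/zz.png',cv2.resize(np.hstack([cv2.imread('pics/sc_z.png'),cv2.imread('pics/sd_z.png')]),(800,400)))
```

```text
(no output)
```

View pics/sc_z.png

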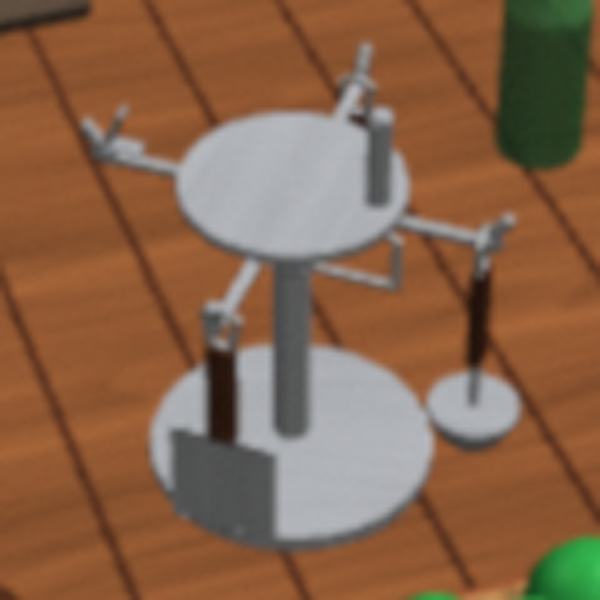

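View pics/sd_z.png

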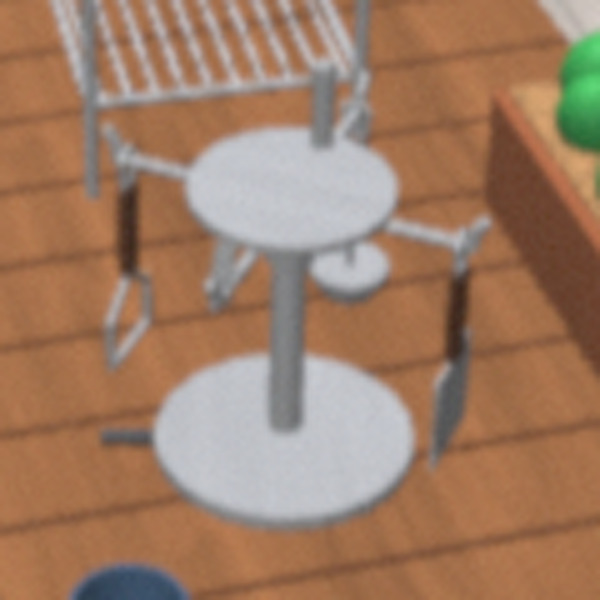

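Run:
```python
from h import *
import scipy.optimize as so
def fit(Q):
    f=lambda p:np.hypot(Q[:,0]-p[0],Q[:,1]-p[1])-p[2]
    r=so.least_squares(f,[*Q.mean(0),.07],loss='soft_l1',f_scale=.002); return r.x, np.sqrt(np.mean(f(r.x)**2))
roi={'scene':(195,315,285,405),'side':(165,290,285,405)}
for n in roi:
    q=load(n);P=cloud(q);a,b,c_,d=roi[n];reg=np.zeros((480,640),bool);reg[a:b,c_:d]=1
    px=q['pixels'].astype(int); grey=(px.max(2)-px.min(2)<25)&(px.mean(2)>120)&reg
    for lo,hi,nm in((.19,.22,'disc'),(.004,.022,'base')):
        m=(grey&(P[...,2]>lo)&(P[...,2]<hi)).astype(np.uint8)
        m=cv2.morphologyEx(m,cv2.MORPH_OPEN,np.ones((5,5),np.uint8))
        k,l,st,ce=cv2.connectedComponentsWithStats(m); i=1+np.argmax(st[1:,4]); M=(l==i)
        Q=P[M]; zt=np.median(Q[:,2]); 
        if nm=='disc':
            A=np.c_[Q[:,:2]-Q[:,:2].mean(0),np.ones(len(Q))]; print('plane',np.linalg.lstsq(A,Q[:,2],rcond=None)[0])
        ct=max(cv2.findContours(M.astype(np.uint8),cv2.RETR_EXTERNAL,cv2.CHAIN_APPROX_NONE)[0],key=len)[:,0]
        hull=cv2.convexHull(ct)[:,0]
        E=np.array([plane(q,u,v,zt)[:2] for u,v in hull])
        print(n,nm,st[i],zt,fit(E),len(hull))
# bits above disc
for n in roi:
    q=load(n);P=cloud(q);a,b,c_,d=roi[n];reg=np.zeros((480,640),bool);reg[a:b,c_:d]=1
    M=reg&(P[...,2]>.225)&(P[...,2]<.30); k,l,st,ce=cv2.connectedComponentsWithStats(M.astype(np.uint8))
    for i in range(1,k):
        if st[i,4]>3: print(n,'up',st[i],np.median(P[l==i],0).round(4),P[l==i][:,2].max().round(3))
s=load('side'); print('pointer',plane(s,305,257.4,.01))
c=load('scene'); print('hook tip',plane(c,285+18,200+24.5,.217), 'depth',c['range_z'][224,303])
```

```text
plane [ 0.00529814 -0.0017975   0.20604656]
scene disc [321 223  42  29 914] 0.20610866179284165 (array([0.57757565, 0.07742038, 0.06370382]), np.float64(0.0019479404171664537)) 19
scene base [340 270  31  38 776] 0.013715588847148432 (array([0.58188638, 0.07894694, 0.08100691]), np.float64(0.011240335398243222)) 18
plane [0.00769517 0.0065586  0.20615349]
side disc [322 196  42  25 858] 0.20614925932166073 (array([0.57610236, 0.07386478, 0.06686337]), np.float64(0.0016416686987693948)) 18
side base [ 316  242   52   33 1158] 0.01391475586031491 (array([0.57507408, 0.07187358, 0.08472239]), np.float64(0.0013119460725694897)) 26
scene up [358 222   5  15  69] [0.613  0.1135 0.2501] 0.271
side up [347 182   5  14  57] [0.6074 0.1124 0.245 ] 0.268
side up [328 218   4   3   7] [ 0.5106 -0.0019  0.2267] 0.232
pointer [0.46211369 0.10643568 0.01      ]
hook tip [ 0.5024099  -0.01569677  0.217     ] depth 1.9256864
```

```bash
python3 - <<'E'
from h import *
for n in('scene','side'):
    q=load(n);P=cloud(q);hsv=cv2.cvtColor(q['pixels'],cv2.COLOR_RGB2HSV);ok=q['range_z']>0
    m=((hsv[...,0]<14)&(hsv[...,1]>215)&(hsv[...,2]>110)&ok&(P[...,2]>.05)&(P[...,2]<.25)&(P[...,1]<-.2)).astype(np.uint8)
    k,l,st,ce=cv2.connectedComponentsWithStats(m)
    for i in range(1,k):
        if st[i,4]>60:
            Q=P[l==i]; print(n,st[i],Q.min(0).round(3),Q.max(0).round(3))
            T=Q[Q[:,2]>Q[:,2].max()-.03]; 
            r=cv2.minAreaRect(T[:,:2].astype(np.float32)); print(' top',len(T),T.mean(0).round(4),r)
            U,S,V=np.linalg.svd(Q[:,:2]-Q[:,:2].mean(0),full_matrices=False); print(' dir',np.degrees(np.arctan2(V[0,1],V[0,0])),S)
    # objects cloud heights on grid
c=load('wrist');R=cv2.Rodrigues(c['rvec'])[0];print('wristcam',-R.T@c['tvec'].ravel(),R)
E
python3 - <<'E'
import cv2,sys
sys.path.insert(0,'.')
from h import *
c=load('scene'); a=cv2.resize(c['pixels'][235:355,140:260,::-1],None,fx=5,fy=5,interpolation=cv2.INTER_CUBIC);cv2.imwrite('pics/scr.png',a)
E
```

```text
scene [181 256  27  14 169] [ 0.503 -0.366  0.143] [ 0.532 -0.296  0.189]
 top 162 [ 0.5183 -0.3272  0.1771] ((0.5184682011604309, -0.33110541105270386), (0.01615225337445736, 0.07350073009729385), 11.74946117401123)
 dir 104.19545993056366 [0.27523801 0.03779902]
scene [159 309  19  16  63] [ 0.616 -0.443  0.102] [ 0.659 -0.403  0.134]
 top 61 [ 0.6403 -0.4193  0.1267] ((0.6354767084121704, -0.4222198724746704), (0.05495601147413254, 0.011886479333043098), 39.54719924926758)
 dir 42.20924863801022 [0.14253672 0.02158221]
wristcam [ 0.27611526 -0.61974025  0.37252957] [[ 0.31419118 -0.94935788 -0.00187441]
 [-0.9152743  -0.3034343   0.26495391]
 [-0.25210484 -0.08153059 -0.96425926]]
```

View pics/scr.png

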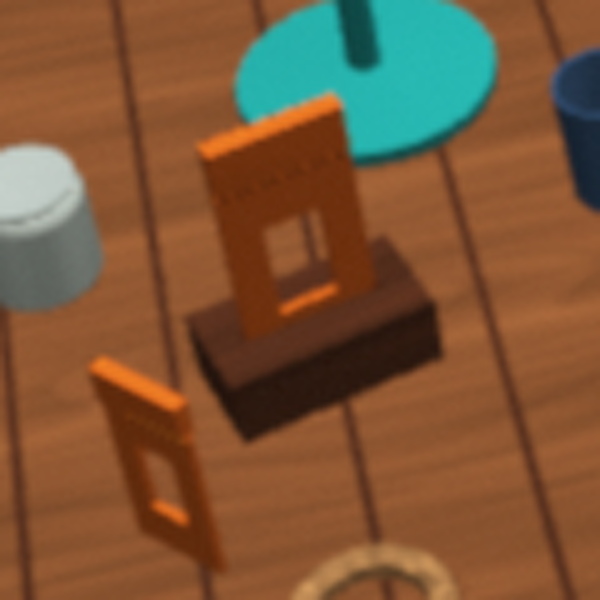

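Call:
step_arm --targets '[[[1, 0.6, -0.6, -0.4, 0], [1, 0.6, -0.65, -0.4, 0], [1, 0.6, -0.65, -0.4, 0], [1, 0.6, -0.65, -0.4, 0], [1, 0.6, -0.65, -0.4, 0], [1, 0.6, -0.65, -0.4, 0], [1, 0.6, -0.65, -0.4, 0], [1, 0.6, -0.65, -0.4, 0], [1, 0.6, -0.65, -0.4, 0], [1, 0.6, -0.65, -0.2, 0]]]' --squeeze 30

```text
time: 0.98
eef_pos: [0.3592, -0.3194, 0.3855]
tcp_rot: [0.987, 0.159, 0.001, 0.001]
contact_force: [1.6, 0.4, 0.7]
opening: 0.996
```

Call:
step_arm --targets '[[[1, 0.65, -0.7, 0, 0], [1, 0.65, -0.7, 0, 0], [1, 0.65, -0.7, 0, 0], [1, 0.65, -0.7, 0, 0], [1, 0.65, -0.7, 0, 0], [1, 0.65, -0.7, 0, 0], [1, 0.65, -0.7, 0, 0], [1, 0.65, -0.7, 0, 0], [1, 0.65, -0.7, 0, 0], [1, 0.65, -0.6, 0, 0]]]'

```text
time: 1.82
eef_pos: [0.5191, 0.0253, 0.3832]
tcp_rot: [0.987, 0.159, 0.0, -0.0]
contact_force: [0.6, 0.1, 0.3]
opening: 0.999
```

Call:
step_arm --targets '[[[1, 0, 0, 0, -1], [1, 0, 0, 0, -1], [1, 0, 0, 0, -1], [1, 0, 0, 0, -1], [1, 0, 0, 0, -1], [1, 0, 0, 0, -1], [1, 0, 0, 0, 0], [1, 0, 0, 0, 0]]]'

```text
time: 2.48
eef_pos: [0.5189, 0.0229, 0.383]
tcp_rot: [0.913, 0.408, -0.0, -0.0]
contact_force: [0.2, 0.5, -0.3]
opening: 1.003
```

```bash
cat >> h.py <<'E'
def yaw(s=None):
    s=s or get_state(); from scipy.spatial.transform import Rotation as Ro
    x=Ro.from_quat(s['tcp_rot']).as_matrix(); return np.degrees(np.arctan2(x[1,0],x[0,0]))
def go(x,y,z,ps=None):
    s=get_state();p=s['eef_pos'];a=yaw(s);d=np.array([x,y,z])-p;r=np.radians(a)
    t=np.array([d[0]*np.cos(r)+d[1]*np.sin(r), d[0]*np.sin(r)-d[1]*np.cos(r), -d[2]])/.04
    print('pos',p.round(4),'yaw',round(a,2),'shares',t.round(3),'turn',None if ps is None else round((a-ps)/5,2),'F',s['contact_force'].round(2),'t',s['time'],'op',round(s['opening'],3))
def wpt(c,u,v,depth=None,z=None):
    K=c['mtx'];pts=np.array([[[u,v]]],float);x,y=(u-K[0,2])/K[0,0],(v-K[1,2])/K[1,1]
    r=np.hypot(x,y);k=np.tan(r)/r if r>1e-9 else 1;d=np.array([x*k,y*k,1.])
    R=cv2.Rodrigues(c['rvec'])[0];t=c['tvec'].ravel();o=-R.T@t;d=R.T@d
    return o+d*(depth if depth is not None else (z-o[2])/d[2])
E
python3 - <<'E'
from h import *
cam('wrist','w1.png'); go(.52,.02,.38)
E
```

```text
pos [0.5189 0.0228 0.3831] yaw 48.14 shares [-0.035  0.068  0.077] turn None F [-0.13 -0.22 -0.04] t 2.5333 op 0.998
```

View pics/w1.png

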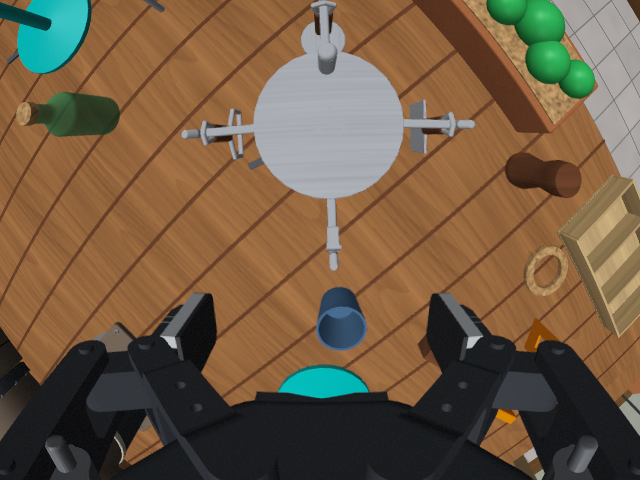

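The wrist view shows the disc centred at about (328,125), the peg base near (326,68), the empty hook tip at (333,265), the other hook ends at (187,133) and (472,125), and the pointer end at (251,166).

Run:
```python
from h import *
import scipy.optimize as so
c=load('wrist');px=c['pixels'].astype(int);D=c['range_z']
g=((px.max(2)-px.min(2)<25)&(px.mean(2)>120)).astype(np.uint8)
g=cv2.morphologyEx(g,cv2.MORPH_OPEN,np.ones((25,25),np.uint8))
k,l,st,ce=cv2.connectedComponentsWithStats(g); i=l[130,328]; print(st[i])
ct=max(cv2.findContours((l==i).astype(np.uint8),cv2.RETR_EXTERNAL,cv2.CHAIN_APPROX_NONE)[0],key=len)[:,0]
zd=wpt(c,328,140,depth=D[140,328])[2]; print('disc z',zd)
E=np.array([wpt(c,u,v,z=.206)[:2] for u,v in ct])
f=lambda p:np.hypot(E[:,0]-p[0],E[:,1]-p[1])-p[2]
r=so.least_squares(f,[.57,.07,.06],loss='soft_l1',f_scale=.001);print('disc',r.x,np.abs(f(r.x)).mean())
ax=r.x[:2]
def ang(p): d=p[:2]-ax; return d.round(4),np.hypot(*d).round(4),np.degrees(np.arctan2(d[1],d[0])).round(2)
L=.194
for nm,u,v,z in(('pegtop',326,50,.268),('hook tip end',333.5,266,L+.022),('hook wire root',332,200,L),('hL',185,133,L+.022),('hR',474,125,L+.022),('pointer',251,166,.01)): print(nm,ang(wpt(c,u,v,z=z)))
a=cv2.resize(c['pixels'][20:200,200:380,::-1],None,fx=4,fy=4,interpolation=cv2.INTER_CUBIC)[:600];cv2.imwrite('pics/w1z.png',a)
a=cv2.resize(c['pixels'][180:280,280:390,::-1],None,fx=5,fy=5,interpolation=cv2.INTER_CUBIC)[:600];cv2.imwrite('pics/w1h.png',a)
```

```text
[  254    58   149   140 16844]
disc z 0.20726665417441115
disc [0.57686433 0.0774873  0.06361459] 0.0019024547992816637
pegtop (array([0.0317, 0.0396]), np.float64(0.0507), np.float64(51.34))
hook tip end (array([-0.0781, -0.0945]), np.float64(0.1226), np.float64(-129.58))
hook wire root (array([-0.0421, -0.0526]), np.float64(0.0674), np.float64(-128.72))
hL (array([-0.0939,  0.0797]), np.float64(0.1232), np.float64(139.7))
hR (array([ 0.0975, -0.0807]), np.float64(0.1266), np.float64(-39.59))
pointer (array([-0.1105,  0.033 ]), np.float64(0.1153), np.float64(163.35))
```

View pics/w1z.png

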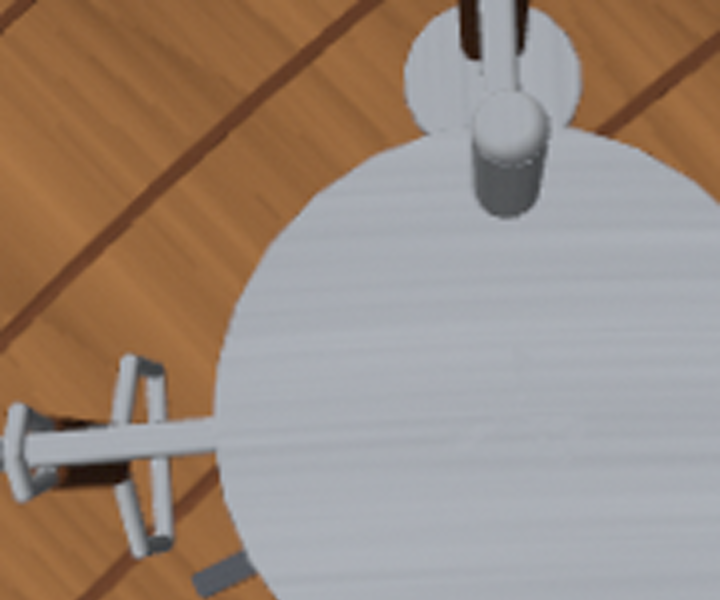

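View pics/w1h.png

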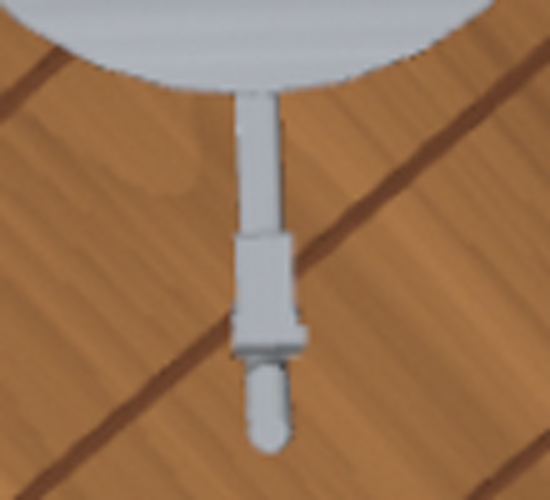

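Run:
```python
from h import *
go(.565,.065,.225,51)
```

```text
pos [0.5189 0.0228 0.3831] yaw 48.14 shares [1.554 0.155 3.952] turn -0.57 F [-0.13 -0.22 -0.04] t 2.5333 op 0.998
```

Call:
step_arm --targets '[[[0, 0.52, 0.05, 0.7, -0.6], [0, 0.52, 0.05, 0.7, 0], [0, 0.51, 0.05, 0.7, 0], [0, 0, 0, 0.7, 0], [0, 0, 0, 0.65, 0], [0, 0, 0, 0.5, 0], [0, 0, 0, 0, 0], [0, 0, 0, 0, 0], [0, 0, 0, 0, 0]]]'

```text
time: 3.28
eef_pos: [0.5641, 0.0665, 0.2271]
tcp_rot: [0.902, 0.432, 0.001, 0.001]
contact_force: [-0.4, 0.8, -0.1]
opening: -0.0
```

Call:
step_arm --targets '[[[0, 0, 0, 0.1, 0], [0, 0, 0, 0.1, 0], [0, 0, 0, 0.05, 0], [0, 0, 0, 0.05, 0], [0, 0, 0, 0, 0]]]'

```text
time: 3.7
eef_pos: [0.5631, 0.0666, 0.213]
tcp_rot: [0.902, 0.433, -0.0, -0.0]
contact_force: [0.4, 0.7, 0.3]
opening: 0.002
```

Call:
step_arm --targets '[[[0, 0, 0, 0.05, 0], [0, 0, 0, 0.03, 0], [0, 0, 0, 0.03, 0], [0, 0, 0, 0, 0]]]'

```text
time: 4.03
eef_pos: [0.5631, 0.0667, 0.2086]
tcp_rot: [0.902, 0.433, -0.0, -0.0]
contact_force: [-0.8, 0.2, 0.2]
opening: 0.006
```

Call:
step_arm --targets '[[[0, 0, 0, 0.02, 0], [0, 0, 0, 0.02, 0], [0, 0, 0, 0, 0]]]'

```text
time: 4.28
eef_pos: [0.5633, 0.0667, 0.2073]
tcp_rot: [0.902, 0.433, 0.0, 0.0]
contact_force: [-0.0, 0.0, -0.0]
opening: -0.003
```

Call:
step_arm --targets '[[[0, 0, 0, 0.02, 0], [0, 0, 0, 0.02, 0], [0, 0, 0, 0, 0]]]'

```text
time: 4.53
eef_pos: [0.5634, 0.0666, 0.2072]
tcp_rot: [0.902, 0.433, 0.0, 0.0]
contact_force: [-3.5, 0.8, 4.9]
opening: 0.0
```

Call:
step_arm --targets '[[[0, 0, 0, 0.02, 0], [0, 0, 0, 0, 0]]]'

```text
time: 4.7
eef_pos: [0.5634, 0.0667, 0.2072]
tcp_rot: [0.902, 0.433, 0.0, 0.0]
contact_force: [-5.1, -0.2, 8.0]
opening: 0.003
```

Call:
step_arm --targets '[[[0, 0, 0, -0.5, 0], [0.6, 0, 0, -0.9, 0], [0.6, 0, 0, -0.8, 0], [0.6, 0, 0, 0, 0]]]'

```text
time: 5.03
eef_pos: [0.5665, 0.0666, 0.3015]
tcp_rot: [0.902, 0.433, 0.006, 0.003]
contact_force: [0.3, -0.2, 1.3]
opening: 0.418
```

Run:
```python
from h import *
c=cam('wrist','w2.png')
go(.6085,.1155,.222,51)
D=c['range_z'];P=np.array([[wpt(c,u,v,depth=D[v,u]) for u in range(200,460)] for v in range(0,440)])
m=(P[...,2]>.262)&(P[...,2]<.28)
k,l,st,ce=cv2.connectedComponentsWithStats(m.astype(np.uint8))
for i in range(1,k):
    if st[i,4]>20: print(st[i],P[l==i].mean(0),np.ptp(P[l==i],axis=0))
```

```text
pos [0.5655 0.0666 0.2982] yaw 51.27 shares [1.627 0.074 1.906] turn 0.05 F [-0.41  0.61 -0.55] t 5.0833 op 0.505
[109 129  29  28 658] [0.60932836 0.11661039 0.26663298] [0.01419773 0.01408524 0.00816704]
```

View pics/w2.png

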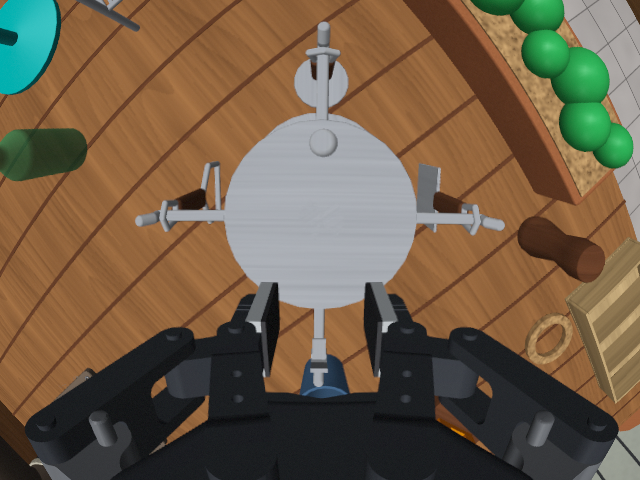

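The disc sits at about (320,215) and the peg top at (323,142), between the jaws' lines. I move over the peg and lower onto it.

Call:
step_arm --targets '[[[0.6, 0.55, 0.02, 0, 0], [0.6, 0.55, 0.02, 0, 0], [0.6, 0.55, 0.02, 0, 0], [0.6, 0, 0, 0.5, 0], [0.6, 0, 0, 0.7, 0], [0.6, 0, 0, 0.7, 0], [0.6, 0, 0, 0, 0]]]'

```text
time: 5.67
eef_pos: [0.602, 0.1166, 0.208]
tcp_rot: [0.902, 0.433, -0.007, -0.003]
contact_force: [-1.1, -0.3, -1.3]
opening: 0.606
```

Call:
step_arm --targets '[[[0, 0, 0, 0, 0], [0, 0, 0, 0, 0], [0, 0, 0, 0, 0], [0, 0, 0, 0, 0], [0, 0, 0, 0, 0]]]' --squeeze 25

```text
time: 6.08
eef_pos: [0.6078, 0.1164, 0.2195]
tcp_rot: [0.902, 0.433, 0.002, 0.001]
contact_force: [2.4, -0.4, 2.0]
opening: 0.153
```

Run:
```python
from h import *
go(.6093,.1166,.222,51)
print(get_state()['wrist_torque'])
# disc fit from w2 image
import scipy.optimize as so
c=load('wrist');px=c['pixels'].astype(int)
g=((px.max(2)-px.min(2)<25)&(px.mean(2)>120)).astype(np.uint8)
g[:130]=0; g[280:]=0
g=cv2.morphologyEx(g,cv2.MORPH_OPEN,np.ones((15,15),np.uint8))
k,l,st,ce=cv2.connectedComponentsWithStats(g); i=l[215,320]; print(st[i])
ct=max(cv2.findContours((l==i).astype(np.uint8),cv2.RETR_EXTERNAL,cv2.CHAIN_APPROX_NONE)[0],key=len)[:,0]
ct=ct[(ct[:,1]>150)&(ct[:,1]<275)]
E=np.array([wpt(c,u,v,z=.207)[:2] for u,v in ct])
f=lambda p:np.hypot(E[:,0]-p[0],E[:,1]-p[1])-p[2]
r=so.least_squares(f,[.57,.07,.06],loss='soft_l1',f_scale=.001);print('disc',r.x,np.abs(f(r.x)).mean())
```

```text
pos [0.6078 0.1164 0.2195] yaw 51.26 shares [ 0.026  0.026 -0.064] turn 0.05 F [ 2.4  -0.39  2.02] t 6.0833 op 0.153
[-0.0101967  -0.02484493  0.07509576]
[  225   130   192   150 25176]
disc [0.57730943 0.07783166 0.06380996] 0.0019583108874472598
```

Call:
step_arm --targets '[[[0, -0.001, 0.0545, 0, 0.5], [0, -0.001, 0.0545, 0, 0.5], [0, -0.001, 0.0545, 0, 0.5], [0, -0.001, 0.0545, 0, 0.5], [0, -0.001, 0.0545, 0, 0.5], [0, -0.001, 0.0545, 0, 0.5], [0, -0.001, 0.0545, 0, 0.5], [0, -0.001, 0.0545, 0, 0.5], [0, -0.001, 0.0545, 0, 0.5], [0, -0.001, 0.0545, 0, 0.5]]]'

```text
time: 6.92
eef_pos: [0.6208, 0.1002, 0.2194]
tcp_rot: [0.974, 0.226, 0.002, -0.0]
contact_force: [-1.0, 1.4, 2.7]
opening: 0.155
```

Run:
```python
from h import *
s=get_state(); go(.6093,.1166,.2195,51); d=s['eef_pos'][:2]-np.array([.5776,.0778]); print(np.hypot(*d),np.degrees(np.arctan2(d[1],d[0])))
```

```text
pos [0.6208 0.1002 0.2194] yaw 26.18 shares [-0.077 -0.496 -0.001] turn -4.96 F [-0.97  1.36  2.73] t 6.9167 op 0.155
0.04866127241044972 27.36302834636159
```

Call:
step_arm --targets '[[[0, -0.001, 0.0545, 0, 0.5], [0, -0.001, 0.0545, 0, 0.5], [0, -0.001, 0.0545, 0, 0.5], [0, -0.001, 0.0545, 0, 0.5], [0, -0.001, 0.0545, 0, 0.5], [0, -0.001, 0.0545, 0, 0.5], [0, -0.001, 0.0545, 0, 0.5], [0, -0.001, 0.0545, 0, 0.5], [0, -0.001, 0.0545, 0, 0.5]]]'

```text
time: 7.67
eef_pos: [0.6259, 0.0815, 0.2195]
tcp_rot: [0.999, 0.032, 0.002, -0.0]
contact_force: [-1.2, 1.5, 2.6]
opening: 0.156
```

Call:
step_arm --targets '[[[0, -0.001, 0.0545, 0, 0.5], [0, -0.001, 0.0545, 0, 0.5], [0, -0.001, 0.0545, 0, 0.5], [0, -0.001, 0.0545, 0, 0.5], [0, -0.001, 0.0545, 0, 0.5], [0, -0.001, 0.0545, 0, 0.5], [0, -0.001, 0.0545, 0, 0.5], [0, -0.001, 0.0545, 0, 0.5], [0, 0, 0, 0, 0], [0, 0, 0, 0, 0]]]'

```text
time: 8.5
eef_pos: [0.6238, 0.0639, 0.2194]
tcp_rot: [0.99, -0.141, 0.001, -0.0]
contact_force: [-2.0, 0.2, 6.2]
opening: 0.153
```

Run:
```python
from h import *
s=get_state(); go(.6093,.1166,.2195,51); d=s['eef_pos'][:2]-np.array([.5776,.0778]); print(np.hypot(*d),np.degrees(np.arctan2(d[1],d[0])))
c=cam('wrist','w3.png')
for n in ('side','scene'):
    q=cam(n); a,b=((150,280) if n=='side' else (285,195)); 
    x0=285;y0=165 if n=='side' else 195
    cv2.imwrite('pics/%s3.png'%n,cv2.resize(q['pixels'][y0:y0+120,x0:x0+120,::-1],None,fx=5,fy=5,interpolation=cv2.INTER_CUBIC))
```

```text
pos [0.6238 0.0639 0.2194] yaw -16.18 shares [-7.170e-01 -1.165e+00 -1.000e-03] turn -13.44 F [-1.95  0.17  6.17] t 8.5 op 0.153
0.04829969385140572 -16.77083802741805
```

View pics/w3.png

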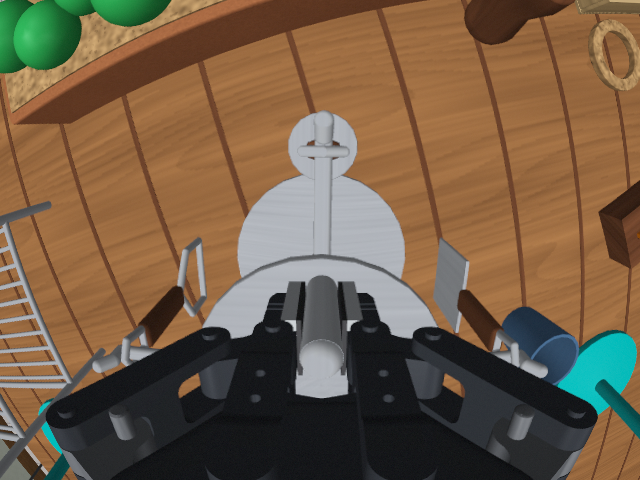

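View pics/side3.png

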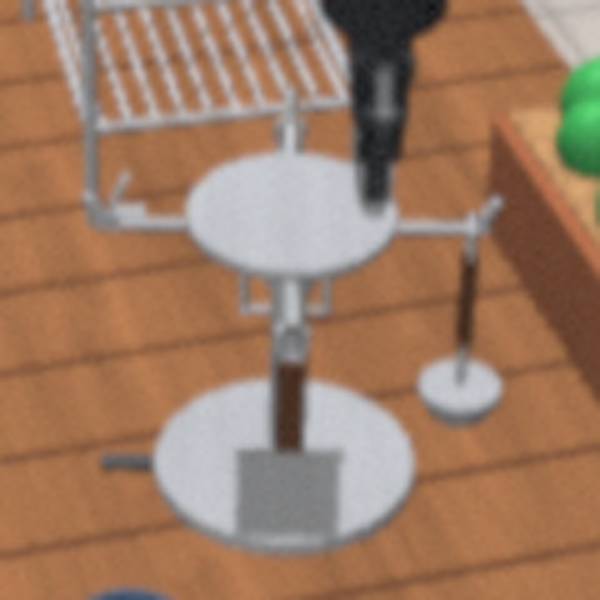

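Call:
step_arm --targets '[[[0.5, 0, 0, 0, 0], [0.5, 0, 0, 0, 0], [0.5, 0, 0, 0, 0], [0.5, 0, 0, -0.5, 0], [0.5, 0, 0, -0.8, 0], [0.5, 0, 0, -0.8, 0], [0.5, 0, 0, -0.8, 0], [0.5, 0, 0, -0.8, 0], [0.5, 0, 0, -0.8, 0]]]'

```text
time: 9.4
eef_pos: [0.623, 0.0637, 0.3979]
tcp_rot: [0.99, -0.141, -0.0, 0.0]
contact_force: [-0.0, -0.3, 0.0]
opening: 0.502
```

Call:
step_arm --targets '[[[0.8, -0.8, 0, 0, -1], [0.8, -0.8, 0, 0, -1], [0.8, -0.8, 0, 0, -1], [0.8, -0.6, 0, 0, -1], [0.8, 0, 0, 0, -1], [0.8, 0, 0, 0, -1], [0.8, 0, 0, 0, -1], [0.8, 0, 0, 0, -1], [0.8, 0, 0, 0, -1], [0.8, 0, 0, 0, -1]]]'

```text
time: 10.23
eef_pos: [0.5053, 0.0829, 0.3965]
tcp_rot: [0.956, 0.293, -0.0, -0.0]
contact_force: [0.4, -0.7, 0.2]
opening: 0.796
```

Call:
step_arm --targets '[[[0.8, 0, 0, 0, -1], [0.8, 0, 0, 0, -1], [0.8, 0, 0, 0, -1], [0.8, 0, 0, 0, -1], [0.8, 0, 0, 0, -1], [0.8, 0, 0, 0, -1], [0.8, 0, 0, 0, -1], [0.8, 0, 0, 0, -1], [0.8, 0, 0, 0, 0]]]'

```text
time: 10.98
eef_pos: [0.5053, 0.0829, 0.3965]
tcp_rot: [0.799, 0.601, -0.0, -0.0]
contact_force: [-0.2, -0.1, 0.1]
opening: 0.803
```

Run:
```python
from h import *
go(.5,.04,.38,74)
```

```text
pos [0.5053 0.0829 0.3965] yaw 73.86 shares [-1.067  0.17   0.411] turn -0.03 F [-0.23 -0.09  0.12] t 10.9833 op 0.803
```

Call:
step_arm --targets '[[[0.8, -0.7, 0, 0, 0], [0.8, -0.7, 0, 0, 0], [0.8, 0, 0, 0, 0], [0.8, 0, 0, 0, 0]]]'

```text
time: 11.32
eef_pos: [0.4896, 0.0284, 0.3968]
tcp_rot: [0.801, 0.599, 0.0, -0.0]
contact_force: [0.7, 0.0, 1.0]
opening: 0.799
```

Run:
```python
from h import *
c=cam('wrist','w4.png');go(.5,.04,.38,74)
```

```text
pos [0.4897 0.029  0.3968] yaw 73.63 shares [0.336 0.169 0.42 ] turn -0.07 F [-0.55  0.28  0.11] t 11.3667 op 0.798
```

View pics/w4.png

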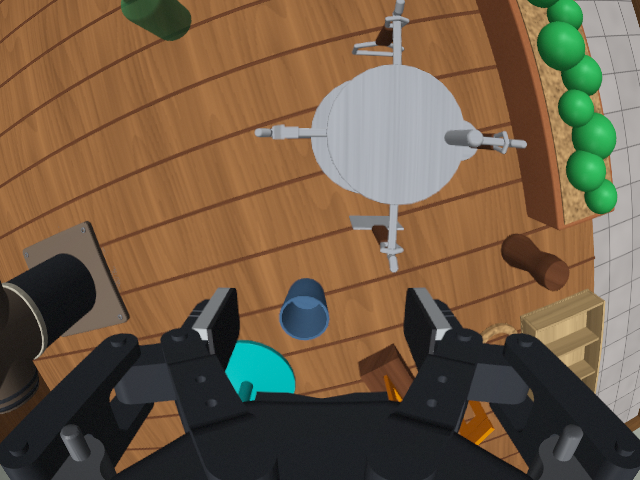

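The empty hook points left, tip at about (258,132). The pointer is hidden beneath it, as it should be, and the peg is at (465,138). I zoom in for numbers.

Run:
```python
from h import *
import scipy.optimize as so
c=load('wrist')
cv2.imwrite('pics/w4z.png',cv2.resize(c['pixels'][90:180,240:390,::-1],None,fx=5,fy=5,interpolation=cv2.INTER_CUBIC))
px=c['pixels'].astype(int)
g=((px.max(2)-px.min(2)<25)&(px.mean(2)>120)).astype(np.uint8)
g=cv2.morphologyEx(g,cv2.MORPH_OPEN,cv2.getStructuringElement(cv2.MORPH_ELLIPSE,(19,19)))
D=c['range_z']; P=np.array([[wpt(c,u,v,depth=D[v,u]) for u in range(640)] for v in range(260)])
for lo,hi,z,n in((.19,.22,.207,'disc'),(.005,.03,.012,'base')):
    m=(g[:260]>0)&(P[...,2]>lo)&(P[...,2]<hi)
    k,l,st,ce=cv2.connectedComponentsWithStats(m.astype(np.uint8)); i=1+np.argmax(st[1:,4]); print(st[i],np.median(P[l==i][:,2]))
    ct=max(cv2.findContours((l==i).astype(np.uint8),cv2.RETR_EXTERNAL,cv2.CHAIN_APPROX_NONE)[0],key=len)[:,0]
    ct=ct[(ct[:,1]>72)&(ct[:,1]<198)]
    ct=ct[ct[:,0]<455] if n=='disc' else ct[ct[:,0]<328]
    E=np.array([wpt(c,u,v,z=z)[:2] for u,v in ct]); R=.065 if n=='disc' else .085
    f=lambda p:np.hypot(E[:,0]-p[0],E[:,1]-p[1])-R
    r=so.least_squares(f,[.57,.07],loss='soft_l1',f_scale=.001);print(n,r.x,np.abs(f(r.x)).mean())
```

```text
[  310    63   154   143 15041] 0.20691768593992738
disc [0.57651056 0.07870675] 0.0036948047477320936
[311 137  48  56 761] 0.012911416864699654
base [0.58139729 0.06485095] 0.006175971343970857
```

View pics/w4z.png

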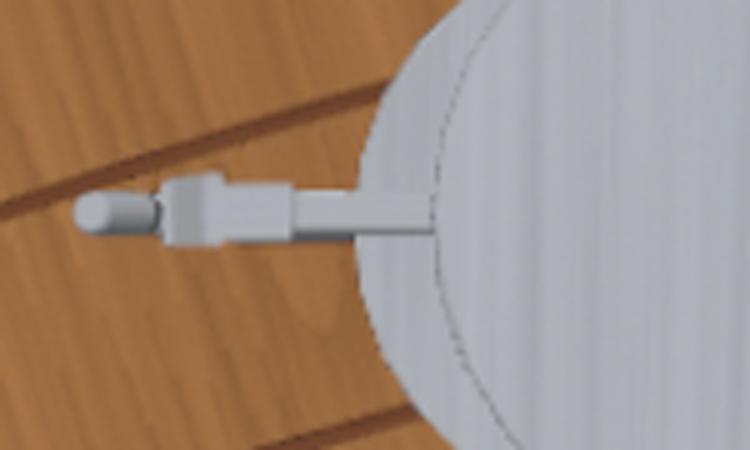

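Run:
```python
from h import *
c=load('wrist');L=.1952
o=-cv2.Rodrigues(c['rvec'])[0].T@c['tvec'].ravel();print('cam',o)
a=wpt(c,240+95/5,90+212/5,z=L+.022);b=wpt(c,240+430/5,90+213/5,z=L);m=wpt(c,240+300/5,90+215/5,z=L)
ax=np.array([.577,.078])
for n,p in(('tip',a),('root',b),('mid',m)):
    d=p[:2]-ax;print(n,p.round(4),np.hypot(*d),np.degrees(np.arctan2(d[1],d[0])))
# opposite hook tip & peg
for n,u,v,z in(('opp',522,144,L+.022),('peg',463,138,.269),('h1',400,5,L+.022),('h2',394,268,L+.022)):
    p=wpt(c,u,v,z=z);d=p[:2]-ax;print(n,p.round(4),np.hypot(*d),np.degrees(np.arctan2(d[1],d[0])))
# where does the hook occlude pointer plane z=.01 : project tip & root edges to z=.01
for u,v in((90,192),(90,236),(355,190),(355,240)):
    p=wpt(c,240+u/5,90+v/5,z=.01);d=p[:2]-ax;print('cover',p.round(4),np.hypot(*d),np.degrees(np.arctan2(d[1],d[0])))
```

```text
cam [0.50955032 0.09250236 0.53924256]
tip [0.4597 0.1136 0.2172] 0.122604591317982 163.109480266666
root [0.5152 0.0966 0.1952] 0.064559207906093 163.2734718287131
mid [0.4923 0.103  0.1952] 0.08833003995826745 163.53400197298194
opp [0.6931 0.0427 0.2172] 0.12136758488490952 -16.902116130129997
peg [0.6131 0.0662 0.269 ] 0.037989832931434854 -18.01896411299819
h1 [0.611  0.1921 0.2172] 0.11905896778897104 73.41150439746403
h2 [ 0.5414 -0.0392  0.2172] 0.12247427359442623 -106.88253824699099
cover [0.4279 0.1332 0.01  ] 0.15895434054718502 159.69485550136952
cover [0.4242 0.1211 0.01  ] 0.15876759297558687 164.25963653096204
cover [0.4998 0.111  0.01  ] 0.08392900071642884 156.8136826504726
cover [0.4958 0.0974 0.01  ] 0.08348728150051074 166.57320282611192
```

Run:
```python
from h import *
go(.53,-.40,.37,103)
```

```text
pos [0.4897 0.029  0.3968] yaw 73.63 shares [-10.006   3.989   0.67 ] turn -5.87 F [-0.55  0.28  0.11] t 11.3667 op 0.798
```

Call:
step_arm --targets '[[[0.8, -0.5, 0.2, 0, 0], [0.8, -0.8, 0.3, 0, 0], [0.8, -0.9, 0.36, 0, 0], [0.8, -0.9, 0.36, 0, 0], [0.8, -0.9, 0.36, 0, 0], [0.8, -0.9, 0.36, 0, 0], [0.8, -0.9, 0.36, 0, 0], [0.8, -0.9, 0.36, 0, 0], [0.8, -0.9, 0.36, 0, 0], [0.8, -0.9, 0.36, 0, 0]]]'

```text
time: 12.2
eef_pos: [0.5253, -0.3362, 0.3966]
tcp_rot: [0.8, 0.6, 0.0, -0.0]
contact_force: [1.3, 0.1, 0.1]
opening: 0.799
```

Call:
step_arm --targets '[[[0.8, -0.9, 0.36, 0.2, 0], [0.8, -0.6, 0.25, 0.2, 0], [0.8, 0, 0, 0.2, -1], [0.8, 0, 0, 0, -1], [0.8, 0, 0, 0, -1], [0.8, 0, 0, 0, -1], [0.8, 0, 0, 0, -1], [0.8, 0, 0, 0, -0.9], [0.8, 0, 0, 0, 0], [0.8, 0, 0, 0, 0]]]'

```text
time: 13.03
eef_pos: [0.5319, -0.3989, 0.3725]
tcp_rot: [0.621, 0.784, 0.0, -0.0]
contact_force: [0.1, 0.2, 1.0]
opening: 0.803
```

Run:
```python
from h import *
c=cam('wrist','w5.png');go(.517,-.331,.37,103)
```

```text
pos [ 0.5317 -0.399   0.3726] yaw 103.18 shares [1.738 0.028 0.065] turn 0.04 F [ 0.81 -0.4   0.12] t 13.0833 op 0.802
```

View pics/w5.png

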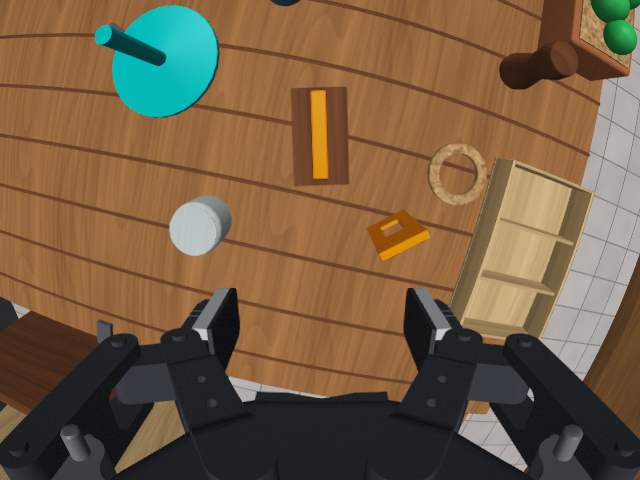

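The scraper's top edge is the bright orange bar from (318,91) to (320,179). The lookalike stands at (398,235), clear of the gripper's path.

Run:
```python
from h import *
c=load('wrist');hsv=cv2.cvtColor(c['pixels'],cv2.COLOR_RGB2HSV)
m=((hsv[...,0]<22)&(hsv[...,1]>200)&(hsv[...,2]>150)).astype(np.uint8);m[:, :290]=0;m[:,345:]=0;m[200:]=0
ct=max(cv2.findContours(m,cv2.RETR_EXTERNAL,cv2.CHAIN_APPROX_NONE)[0],key=cv2.contourArea)[:,0]
E=np.array([wpt(c,u,v,z=.185)[:2] for u,v in ct]).astype(np.float32)
print(cv2.minAreaRect(E), c['range_z'][135,320], wpt(c,320,135,depth=c['range_z'][135,320]))
r=cv2.minAreaRect((E*1000).astype(np.float32));print(r)
go(r[0][0]/1000,r[0][1]/1000,.2,103)
```

```text
((0.514602541923523, -0.3301435112953186), (0.01357212383300066, 0.07887376844882965), 14.969585418701172) 0.31835 [ 0.51565725 -0.33084258  0.18398715]
((514.6026611328125, -330.1435241699219), (13.572135925292969, 78.873779296875), 14.969563484191895)
pos [ 0.5317 -0.399   0.3726] yaw 103.18 shares [ 1.773 -0.025  4.315] turn 0.04 F [ 0.81 -0.4   0.12] t 13.0833 op 0.802
```

Call:
step_arm --targets '[[[0.8, 0, 0, 0.3, -0.36], [0.8, 0.6, 0, 0.6, 0], [0.8, 0.6, 0, 0.6, 0], [0.8, 0.57, 0, 0.6, 0], [0.8, 0, 0, 0.6, 0], [0.8, 0, 0, 0.5, 0], [0.8, 0, 0, 0.3, 0], [0.8, 0, 0, 0, 0], [0.8, 0, 0, 0, 0], [0.8, 0, 0, 0, 0]]]'

```text
time: 13.92
eef_pos: [0.5135, -0.3319, 0.2347]
tcp_rot: [0.609, 0.794, -0.0, 0.001]
contact_force: [0.4, 0.4, -0.2]
opening: 0.798
```

Run:
```python
from h import *
go(.5146,-.3301,.154,105)
```

```text
pos [ 0.5135 -0.3319  0.2347] yaw 105.03 shares [0.037 0.037 2.017] turn 0.01 F [ 0.42  0.42 -0.24] t 13.9167 op 0.798
```

Call:
step_arm --targets '[[[0.8, 0.04, 0.04, 0.3, 0], [0.8, 0, 0, 0.5, 0], [0.8, 0, 0, 0.5, 0], [0.8, 0, 0, 0.4, 0], [0.8, 0, 0, 0.2, 0], [0.8, 0, 0, 0.1, 0], [0.8, 0, 0, 0, 0], [0.8, 0, 0, 0, 0], [0.8, 0, 0, 0, 0]]]'

```text
time: 14.67
eef_pos: [0.5146, -0.3298, 0.1545]
tcp_rot: [0.608, 0.794, -0.0, 0.001]
contact_force: [-0.2, -0.6, 0.6]
opening: 0.798
```

Call:
step_arm --targets '[[[0, 0, 0, 0, 0], [0, 0, 0, 0, 0], [0, 0, 0, 0, 0], [0, 0, 0, 0, 0], [0, 0, 0, 0, 0], [0, 0, 0, 0, 0], [0, 0, 0, 0, 0], [0, 0, 0, 0, 0]]]' --squeeze 70

```text
time: 15.33
eef_pos: [0.5141, -0.3294, 0.1533]
tcp_rot: [0.608, 0.794, -0.0, 0.0]
contact_force: [-0.9, -0.6, 1.3]
opening: 0.155
```

Run:
```python
from h import *
go(.5146,-.3301,.154,105)
```

```text
pos [ 0.5141 -0.3294  0.1533] yaw 105.07 shares [-0.02   0.008 -0.016] turn 0.01 F [-0.9  -0.59  1.34] t 15.3333 op 0.155
```

Call:
step_arm --targets '[[[0, 0, 0, -0.1, 0], [0, 0, 0, -0.3, 0], [0, 0, 0, -0.5, 0], [0, 0, 0, -0.7, 0], [0, 0, 0, -0.7, 0], [0, 0, 0, -0.7, 0], [0, 0, 0, -0.7, 0], [0, 0, 0, -0.3, 0], [0, 0, 0, 0, 0]]]'

```text
time: 16.08
eef_pos: [0.515, -0.3301, 0.318]
tcp_rot: [0.608, 0.794, -0.0, 0.004]
contact_force: [0.9, 0.8, -0.5]
opening: 0.151
```

Run:
```python
from h import *
go(.4285,.1225,.30,73.3)
P=cloud(load('scene'));hsv=cv2.cvtColor(load('scene')['pixels'],cv2.COLOR_RGB2HSV)
m=(hsv[...,0]>80)&(hsv[...,0]<95)&(hsv[...,1]>120)&(P[...,0]<.7)
m[:,260:]=0
print(P[m][:,2].max(),P[m][np.argsort(P[m][:,2])[-10:]].mean(0))
c=cam('scene','sc6.png')
```

```text
pos [ 0.515  -0.3301  0.318 ] yaw 105.07 shares [11.489  0.853  0.449] turn 6.35 F [ 0.94  0.79 -0.53] t 16.0833 op 0.151
0.17210108475464603 [ 0.27115968 -0.26285902  0.17048494]
```

View pics/sc6.png

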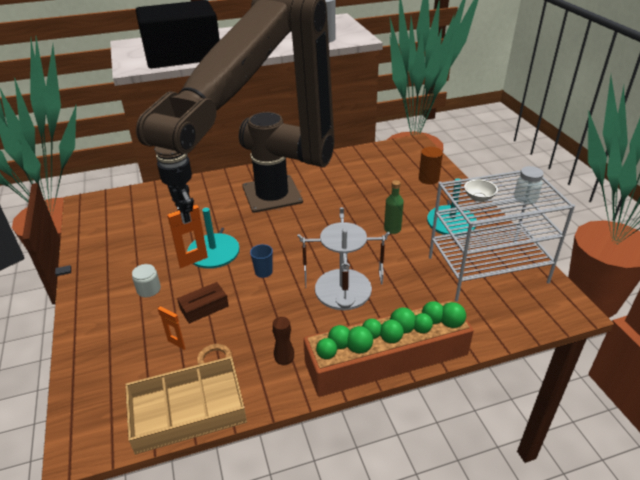

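Call:
step_arm --targets '[[[0, 0, 0, 0, 1], [0, 0, 0, 0, 1], [0, 0, 0, 0, 1], [0, 0, 0, 0, 1], [0, 0, 0, 0, 1], [0, 0, 0, 0, 1], [0, 0, 0, 0, 0.35], [0, 0, 0, 0, 0]]]'

```text
time: 16.8
eef_pos: [0.513, -0.3284, 0.3093]
tcp_rot: [0.802, 0.597, -0.001, -0.003]
contact_force: [-0.4, 0.7, -0.5]
opening: 0.154
```

Run:
```python
from h import *
go(.4285,.1225,.30,73.3)
```

```text
pos [ 0.513  -0.3284  0.3093] yaw 73.29 shares [10.189 -5.264  0.233] turn -0.0 F [-0.38  0.65 -0.46] t 16.8 op 0.154
```

Call:
step_arm --targets '[[[0, 0.4, -0.25, 0, 0], [0, 0.7, -0.4, 0, 0], [0, 0.8, -0.45, 0, 0], [0, 0.8, -0.45, 0, 0], [0, 0.8, -0.45, 0, 0], [0, 0.8, -0.45, 0, 0], [0, 0.8, -0.45, 0, 0], [0, 0.8, -0.45, 0, 0], [0, 0.6, -0.4, 0, 0], [0, 0.4, -0.3, 0, 0]]]'

```text
time: 17.63
eef_pos: [0.4363, -0.0157, 0.3109]
tcp_rot: [0.801, 0.598, -0.001, -0.002]
contact_force: [0.1, 0.5, -1.5]
opening: 0.153
```

Run:
```python
from h import *
go(.4285,.1225,.30,73.3)
```

```text
pos [ 0.4363 -0.0157  0.3109] yaw 73.49 shares [ 3.258 -1.169  0.273] turn 0.04 F [ 0.08  0.54 -1.45] t 17.6333 op 0.153
```

Call:
step_arm --targets '[[[0, 0.3, -0.4, 0, 0], [0, 0.5, -0.4, 0, 0], [0, 0.6, -0.35, 0, 0], [0, 0.6, 0, 0, 0], [0, 0.6, 0, 0, 0], [0, 0.4, 0, 0, 0], [0, 0.2, 0, 0, 0], [0, 0, 0, 0, 0], [0, 0, 0, 0, 0], [0, 0, 0, 0, 0]]]'

```text
time: 18.47
eef_pos: [0.4303, 0.1168, 0.3122]
tcp_rot: [0.802, 0.597, -0.001, -0.0]
contact_force: [0.0, 0.8, -0.4]
opening: 0.156
```

Run:
```python
from h import *
go(.4285,.1225,.2725,73.3)
c=cam('wrist','w7.png')
for n in('side','scene'):
    q=cam(n); x0,y0=(255,150) if n=='side' else (260,170)
    cv2.imwrite('pics/%s7.png'%n,cv2.resize(q['pixels'][y0:y0+120,x0:x0+150,::-1],None,fx=5,fy=5,interpolation=cv2.INTER_CUBIC))
```

```text
pos [0.4303 0.1168 0.3122] yaw 73.29 shares [ 0.124 -0.085  0.993] turn -0.0 F [ 0.04  0.82 -0.44] t 18.4667 op 0.156
```

View pics/w7.png

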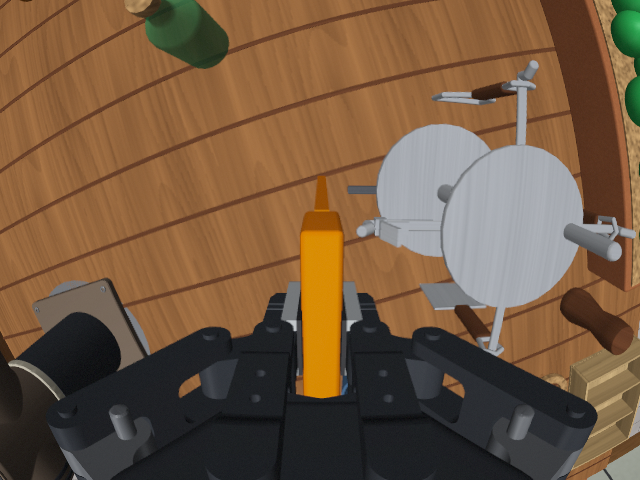

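View pics/side7.png

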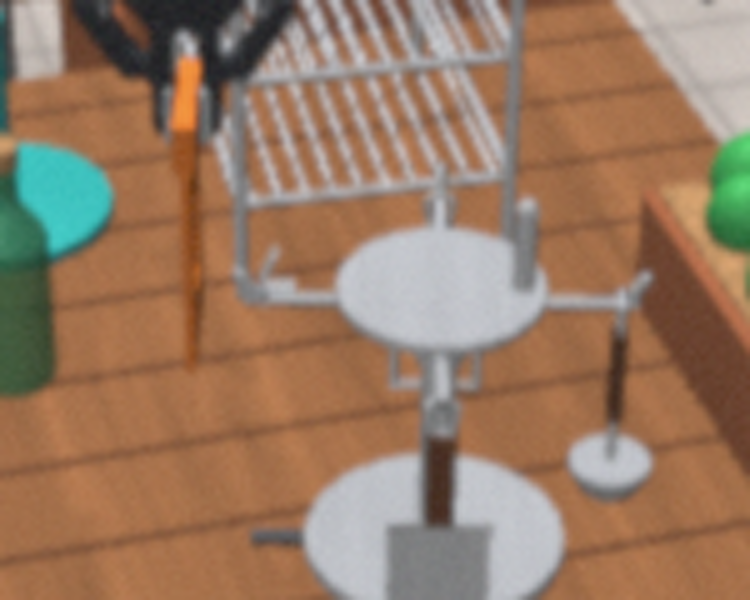

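The wrist view now shows pointer (350–378,190), base, disc and hook (362,230) clearly apart, so I check the turret angle and axis again.

Run:
```python
from h import *
c=load('wrist')
cv2.imwrite('pics/w7z.png',cv2.resize(c['pixels'][120:310,340:590,::-1],None,fx=3.1,fy=3.1,interpolation=cv2.INTER_CUBIC))
cv2.imwrite('pics/w7h.png',cv2.resize(c['pixels'][170:260,340:440,::-1],None,fx=6.4,fy=6.4,interpolation=cv2.INTER_CUBIC))
```

```text
(no output)
```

View pics/w7z.png

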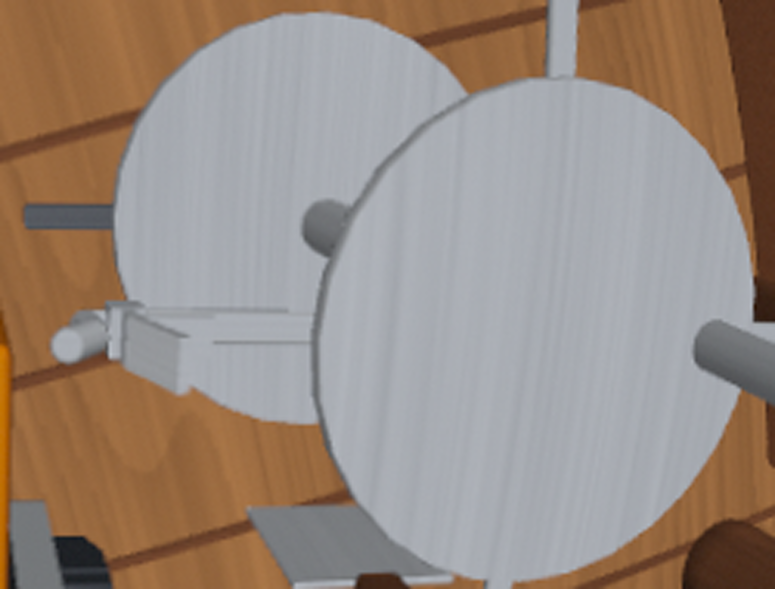

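View pics/w7h.png

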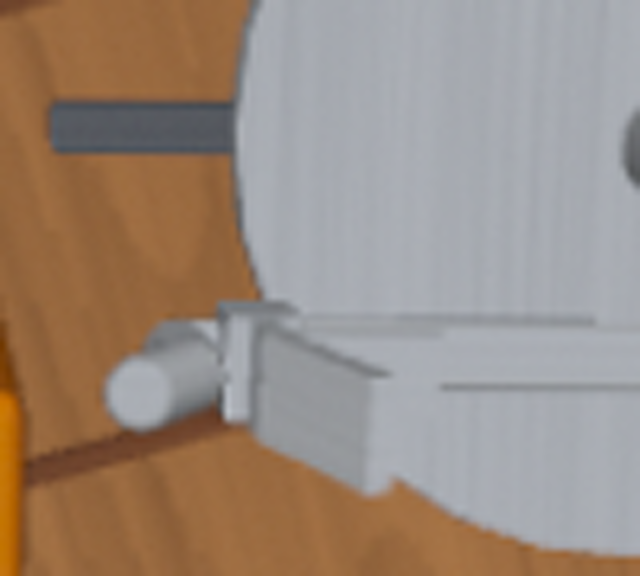

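Run:
```python
from h import *
import scipy.optimize as so
c=load('wrist')
def fit(pts,z,R):
    E=np.array([wpt(c,340+x/3.1,120+y/3.1,z=z)[:2] for x,y in pts])
    f=lambda p:np.hypot(E[:,0]-p[0],E[:,1]-p[1])-R
    g=lambda p:np.hypot(E[:,0]-p[0],E[:,1]-p[1])-p[2]
    r=so.least_squares(f,[.57,.07]);r2=so.least_squares(g,[.57,.07,R]);return r.x,np.abs(f(r.x)).max(),r2.x
b=fit([(117,210),(131,150),(165,95),(220,46),(310,14),(390,28),(440,65),(200,390),(240,412),(300,423),(128,290)],.012,.085)
d=fit([(563,78),(480,97),(400,146),(345,210),(752,290),(690,520),(600,567),(510,579),(420,548),(350,475),(700,140)],.2072,.065)
print('base',b);print('disc',d)
p1=wpt(c,347.8,189.8,z=.01);p2=wpt(c,376.25,189.8,z=.01)
A=lambda v:np.degrees(np.arctan2(v[1],v[0]))
print('pointer',p1,p2,'dir',A(p1-p2),'from base',A(p1[:2]-b[0]),np.hypot(*(p1[:2]-b[0])),'from disc',A(p1[:2]-d[0]),np.hypot(*(p1[:2]-d[0])))
L=.1952
# hook: tip end top centre (135,395) at z L+.022; wire edges top z=L+.004 at (440..640, 325) & (440..640,385)
q=lambda x,y,z:wpt(c,340+x/6.4,170+y/6.4,z=z)
t=q(138,395,L+.022);w1=q(620,354,L+.004);w2=q(450,357,L+.004)
leaf=q(322,425,L+.034)
for n,v in(('tip',t),('w1',w1),('w2',w2),('leaf top',leaf)):
    print(n,v.round(4),A(v[:2]-d[0]),np.hypot(*(v[:2]-d[0])),'base:',A(v[:2]-b[0]),np.hypot(*(v[:2]-b[0])))
```

```text
base (array([0.57934178, 0.07619013]), np.float64(0.002255367881480619), array([0.57830551, 0.07689148, 0.08381108]))
disc (array([0.57868689, 0.07758341]), np.float64(0.0071602683520020916), array([0.57879774, 0.07755089, 0.06551169]))
pointer [0.46306172 0.11239314 0.01      ] [0.49638695 0.10277268 0.01      ] dir 163.8974149305594 from base 162.70637336192567 0.12178550846054313 from disc 163.24522883081818 0.12075138751031565
tip [0.4585 0.1149 0.2172] 162.7581656272442 0.12582264790958292 base: 162.24485884728406 0.12686617331788844
w1 [0.5139 0.0987 0.1992] 161.9701225324466 0.06817758357374354 base: 161.04149533655064 0.06924064539849815
w2 [0.4943 0.104  0.1992] 162.5966741509019 0.08839232356997956 base: 161.87045155237536 0.08944114159391481
leaf top [0.475  0.11   0.2292] 162.63994362259422 0.10860412326650358 base: 162.04716482344486 0.10965076876706034
```

Call:
step_arm --targets '[[[0, 0.07, 0, 0.2, 0], [0, 0.07, 0, 0.2, 0], [0, 0, 0, 0.2, 0], [0, 0, 0, 0.2, 0], [0, 0, 0, 0.15, 0], [0, 0, 0, 0.05, 0], [0, 0, 0, 0, 0], [0, 0, 0, 0, 0]]]'

```text
time: 19.28
eef_pos: [0.4323, 0.1229, 0.273]
tcp_rot: [0.802, 0.597, -0.0, 0.0]
contact_force: [0.3, 0.1, -1.4]
opening: 0.157
```

Run:
```python
from h import *
go(.4733,.1097,.2725,73.)
```

```text
pos [0.4323 0.1229 0.273 ] yaw 73.32 shares [-0.021  1.076  0.011] turn 0.06 F [ 0.33  0.11 -1.45] t 19.2833 op 0.157
```

Call:
step_arm --targets '[[[0, -0.02, 0.15, 0, 0.06], [0, 0, 0.15, 0, 0], [0, 0, 0.15, 0, 0], [0, 0, 0.15, 0, 0], [0, 0, 0.15, 0, 0], [0, 0, 0.15, 0, 0], [0, 0, 0.1, 0, 0], [0, 0, 0, 0, 0], [0, 0, 0, 0, 0]]]'

```text
time: 20.03
eef_pos: [0.4704, 0.1104, 0.2728]
tcp_rot: [0.804, 0.595, -0.0, -0.0]
contact_force: [0.0, -0.4, -0.9]
opening: 0.153
```

Run:
```python
from h import *
go(.4733,.1097,.2725,73.)
c=cam('wrist','w8.png')
o=[]
for n in('side','scene'):
    q=cam(n); x0,y0=(255,150) if n=='side' else (280,180)
    o.append(cv2.resize(q['pixels'][y0:y0+120,x0:x0+100,::-1],None,fx=4,fy=4,interpolation=cv2.INTER_CUBIC))
cv2.imwrite('pics/ss8.png',np.hstack(o))
```

```text
pos [0.4704 0.1104 0.2728] yaw 73.01 shares [0.004 0.074 0.007] turn 0.0 F [ 0.03 -0.42 -0.93] t 20.0333 op 0.153
```

View pics/ss8.png

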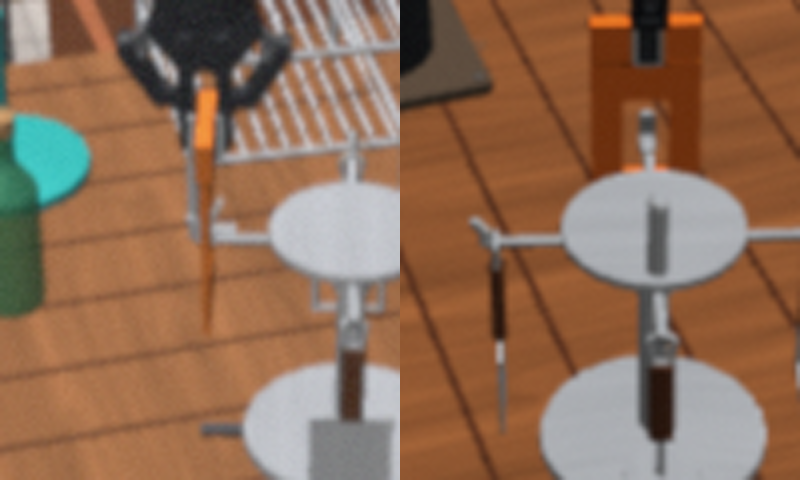

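View pics/w8.png

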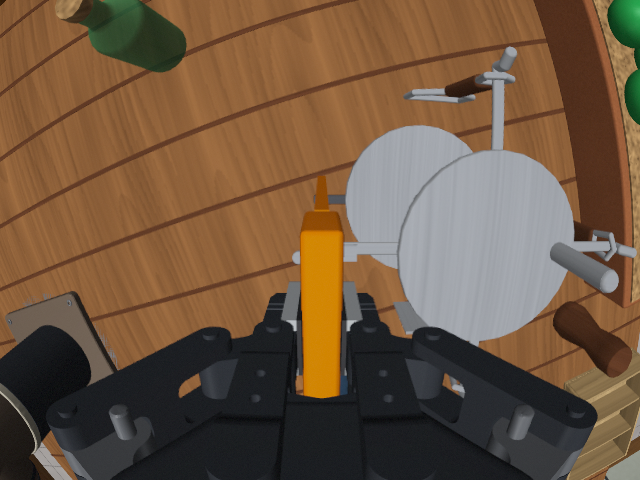

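In the wrist view the hook tip comes out through the window at (297,258), and there is no contact force. I move to 109.5 mm and lower slowly.

Call:
step_arm --targets '[[[0, 0, 0.07, 0, 0], [0, 0, 0, 0.1, 0], [0, 0, 0, 0.1, 0], [0, 0, 0, 0.05, 0], [0, 0, 0, 0, 0]]]'

```text
time: 20.6
eef_pos: [0.4724, 0.1097, 0.2618]
tcp_rot: [0.804, 0.595, -0.001, -0.001]
contact_force: [-0.3, -0.2, -1.9]
opening: 0.153
```

Call:
step_arm --targets '[[[0, 0, 0, 0.05, 0], [0, 0, 0, 0.05, 0], [0, 0, 0, 0.05, 0], [0, 0, 0, 0, 0]]]'

```text
time: 20.93
eef_pos: [0.4724, 0.1099, 0.2567]
tcp_rot: [0.804, 0.595, -0.001, -0.001]
contact_force: [-1.9, 0.1, 2.5]
opening: 0.155
```

Call:
step_arm --targets '[[[0, 0, 0, 0.05, 0], [0, 0, 0, 0.05, 0], [0, 0, 0, 0.05, 0], [0, 0, 0, 0, 0]]]'

```text
time: 21.27
eef_pos: [0.4725, 0.1098, 0.2505]
tcp_rot: [0.804, 0.595, -0.0, -0.001]
contact_force: [-4.1, 1.5, 1.6]
opening: 0.151
```

Call:
step_arm --targets '[[[0, 0, 0, 0.05, 0], [0, 0, 0, 0.05, 0], [0, 0, 0, 0, 0]]]'

```text
time: 21.52
eef_pos: [0.4726, 0.1098, 0.2465]
tcp_rot: [0.804, 0.595, -0.0, -0.001]
contact_force: [-4.2, 1.6, 1.8]
opening: 0.158
```

Call:
step_arm --targets '[[[0, 0, 0, 0.05, 0], [0, 0, 0, 0.05, 0], [0, 0, 0, 0.05, 0], [0, 0, 0, 0, 0]]]'

```text
time: 21.85
eef_pos: [0.4722, 0.1097, 0.2396]
tcp_rot: [0.804, 0.595, -0.001, -0.001]
contact_force: [-4.2, 1.9, 0.2]
opening: 0.155
```

Call:
step_arm --targets '[[[0, 0, 0, 0.04, 0], [0, 0, 0, 0.03, 0], [0, 0, 0, 0, 0]]]'

```text
time: 22.1
eef_pos: [0.4727, 0.1096, 0.2376]
tcp_rot: [0.804, 0.595, -0.0, -0.0]
contact_force: [-4.4, 1.6, 0.9]
opening: 0.148
```

Call:
step_arm --targets '[[[0, 0, 0, 0.03, 0], [0, 0, 0, 0, 0]]]'

```text
time: 22.27
eef_pos: [0.4729, 0.1096, 0.2368]
tcp_rot: [0.804, 0.595, -0.0, -0.0]
contact_force: [-4.8, 0.9, 0.4]
opening: 0.156
```

Call:
step_arm --targets '[[[0, 0, 0, 0.03, 0], [0, 0, 0, 0, 0]]]'

```text
time: 22.43
eef_pos: [0.473, 0.1096, 0.2357]
tcp_rot: [0.804, 0.595, 0.0, 0.0]
contact_force: [-4.4, 0.9, 0.7]
opening: 0.154
```

Call:
step_arm --targets '[[[0, 0, 0, 0.02, 0], [0, 0, 0, 0, 0]]]'

```text
time: 22.6
eef_pos: [0.473, 0.1096, 0.2349]
tcp_rot: [0.804, 0.595, 0.0, 0.0]
contact_force: [-3.3, 1.0, 2.1]
opening: 0.15
```

Call:
step_arm --targets '[[[0, 0, 0, 0.02, 0], [0, 0, 0, 0, 0]]]'

```text
time: 22.77
eef_pos: [0.4731, 0.1097, 0.2345]
tcp_rot: [0.804, 0.595, 0.0, 0.0]
contact_force: [-5.2, 2.0, 3.0]
opening: 0.148
```

Call:
step_arm --targets '[[[0, 0, 0, 0.02, 0], [0, 0, 0, 0, 0]]]'

```text
time: 22.93
eef_pos: [0.4731, 0.1097, 0.2342]
tcp_rot: [0.804, 0.595, 0.0, 0.0]
contact_force: [-6.1, 1.1, 5.5]
opening: 0.154
```

Call:
step_arm --targets '[[[0, 0, 0, 0.02, 0], [0, 0, 0, 0, 0]]]'

```text
time: 23.1
eef_pos: [0.4731, 0.1097, 0.2339]
tcp_rot: [0.804, 0.595, 0.0, 0.0]
contact_force: [-6.2, 0.4, 6.7]
opening: 0.153
```

Call:
step_arm --targets '[[[0, 0, 0, 0.03, 0], [0, 0, 0, 0, 0]]]'

```text
time: 23.27
eef_pos: [0.4732, 0.1097, 0.2335]
tcp_rot: [0.804, 0.595, 0.0, 0.0]
contact_force: [-7.6, 0.9, 9.6]
opening: 0.155
```

Call:
step_arm --targets '[[[0, 0, 0, 0.03, 0], [0, 0, 0, 0, 0]]]'

```text
time: 23.43
eef_pos: [0.4733, 0.1098, 0.233]
tcp_rot: [0.804, 0.595, 0.0, 0.0]
contact_force: [-8.8, 1.2, 11.8]
opening: 0.155
```

Call:
step_arm --targets '[[[0, 0, 0, 0.02, 0], [0, 0, 0, 0, 0]]]'

```text
time: 23.6
eef_pos: [0.4734, 0.1099, 0.2328]
tcp_rot: [0.804, 0.595, 0.001, 0.0]
contact_force: [-8.5, 0.9, 13.2]
opening: 0.153
```

Call:
step_arm --targets '[[[0, 0, 0, 0.03, 0], [0, 0, 0, 0, 0], [0, 0, 0, 0, 0]]]'

```text
time: 23.85
eef_pos: [0.4735, 0.1101, 0.2324]
tcp_rot: [0.804, 0.595, 0.001, 0.0]
contact_force: [-9.8, 2.0, 16.4]
opening: 0.152
```

Call:
step_arm --targets '[[[0, 0, 0, -0.04, 0], [0, 0, 0, -0.04, 0], [0, 0, 0, 0, 0], [0, 0, 0, 0, 0]]]'

```text
time: 24.18
eef_pos: [0.4734, 0.11, 0.2335]
tcp_rot: [0.804, 0.595, 0.001, 0.0]
contact_force: [-6.5, 1.7, 9.6]
opening: 0.153
```

Call:
step_arm --targets '[[[0, 0, 0, -0.04, 0], [0, 0, 0, -0.02, 0], [0, 0, 0, 0, 0], [0, 0, 0, 0, 0]]]'

```text
time: 24.52
eef_pos: [0.4733, 0.1099, 0.2343]
tcp_rot: [0.804, 0.595, 0.001, 0.0]
contact_force: [-4.9, 2.0, 3.8]
opening: 0.154
```

Run:
```python
from h import *
go(.4733,.1097,.2725,73.)
c=cam('wrist','w9.png')
o=[]
for n in('side','scene'):
    q=cam(n); x0,y0=(255,150) if n=='side' else (280,180)
    o.append(cv2.resize(q['pixels'][y0:y0+120,x0:x0+100,::-1],None,fx=4,fy=4,interpolation=cv2.INTER_CUBIC))
cv2.imwrite('pics/ss9.png',np.hstack(o))
```

```text
pos [0.4733 0.1099 0.2343] yaw 73.01 shares [-0.005  0.003 -0.956] turn 0.0 F [-4.89  2.02  3.84] t 24.5167 op 0.154
```

View pics/ss9.png

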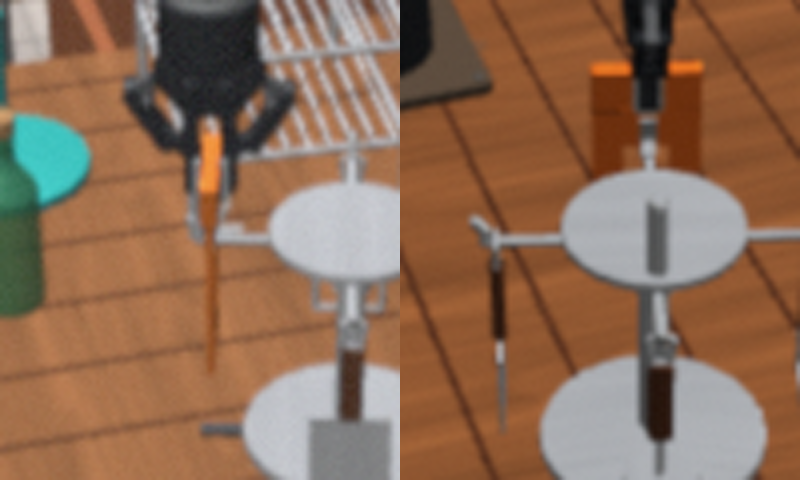

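View pics/w9.png

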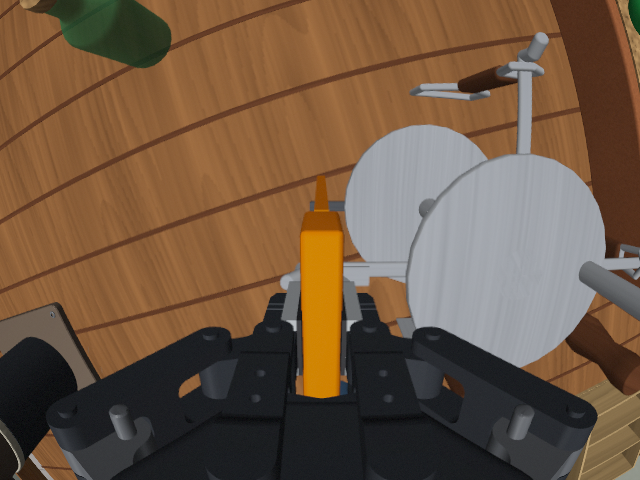

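Call:
step_arm --targets '[[[0.2, 0, 0, 0, 0], [0.25, 0, 0, 0, 0], [0.4, 0, 0, 0, 0], [0.6, 0, 0, 0, 0], [0.6, 0, 0, 0, 0], [0.6, 0, 0, 0, 0], [0.6, 0, 0, -0.1, 0], [0.6, 0, 0, -0.2, 0], [0.6, 0, 0, -0.3, 0], [0.6, 0, 0, -0.4, 0]]]'

```text
time: 25.5
eef_pos: [0.4726, 0.1096, 0.2743]
tcp_rot: [0.804, 0.595, -0.0, -0.0]
contact_force: [0.1, -0.6, 0.5]
opening: 0.6
```

Call:
step_arm --targets '[[[0.6, 0, 0, -0.6, 0], [0.6, 0, 0, -0.6, 0], [0.6, 0, 0, -0.6, 0], [0.6, 0, 0, -0.6, 0], [0.6, 0, 0, -0.3, 0], [0.6, -0.5, 0, 0, 0], [0.6, -0.5, 0, 0, 0], [0.6, 0, 0, 0, 0], [0.6, 0, 0, 0, 0]]]'

```text
time: 26.25
eef_pos: [0.4612, 0.0711, 0.3822]
tcp_rot: [0.804, 0.594, 0.0, 0.0]
contact_force: [0.8, -0.4, -0.1]
opening: 0.597
```

Run:
```python
from h import *
go(.4733,.1097,.2725,73.)
c=cam('wrist','w10.png')
o=[]
for n in('side','scene'):
    q=cam(n); x0,y0=(255,150) if n=='side' else (280,180)
    o.append(cv2.resize(q['pixels'][y0:y0+120,x0:x0+100,::-1],None,fx=4,fy=4,interpolation=cv2.INTER_CUBIC))
    P=cloud(q);hsv=cv2.cvtColor(q['pixels'],cv2.COLOR_RGB2HSV)
    m=(hsv[...,0]<18)&(hsv[...,1]>200)&(hsv[...,2]>90)&(P[...,1]>.04)&(P[...,1]<.17)&(P[...,0]>.43)&(P[...,0]<.52)&(P[...,2]>.08)
    z=P[m][:,2];print(n,m.sum(),np.percentile(z,[0,1,50,99,100]).round(4))
    T=P[m&(P[...,2]>.255)]; print(len(T),T.mean(0) if len(T) else 0)
cv2.imwrite('pics/ss10.png',np.hstack(o))
```

```text
pos [0.4612 0.0711 0.3822] yaw 72.92 shares [1.012 0.005 2.741] turn -0.02 F [ 0.82 -0.39 -0.15] t 26.25 op 0.597
side 4 [0.1601 0.1612 0.2242 0.2551 0.2552]
1 [0.46080546 0.07337357 0.25520765]
scene 598 [0.1703 0.1752 0.2362 0.2679 0.2702]
146 [0.47248922 0.10757252 0.26247936]
```

View pics/ss10.png

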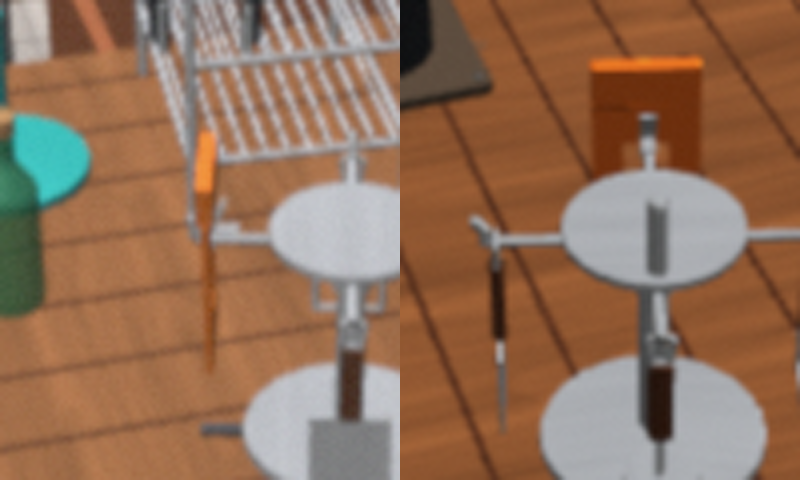

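View pics/w10.png

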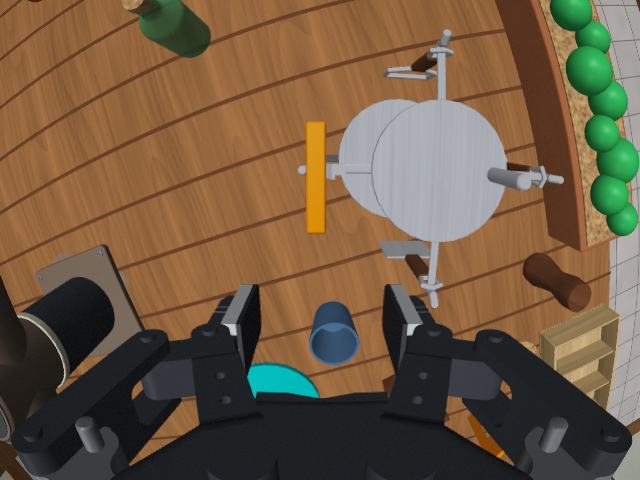

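Run:
```python
from h import *
c=load('wrist');D=c['range_z']
f=lambda u,v:np.median([wpt(c,a,b,depth=D[b,a])[2] for a in range(u-3,u+4) for b in range(v-3,v+4)])
print('top',[f(316,v).round(4) for v in(130,150,178,205,225)],'disc',f(430,170),f(400,170),f(440,220))
hsv=cv2.cvtColor(c['pixels'],cv2.COLOR_RGB2HSV)
m=((hsv[...,0]<22)&(hsv[...,1]>200)&(hsv[...,2]>150)).astype(np.uint8);m[:,:290]=0;m[:,345:]=0;m[250:]=0
ct=max(cv2.findContours(m,cv2.RETR_EXTERNAL,cv2.CHAIN_APPROX_NONE)[0],key=cv2.contourArea)[:,0]
E=np.array([wpt(c,u,v,z=.267)[:2]*1000 for u,v in ct]).astype(np.float32);r=cv2.minAreaRect(E);print(r,np.hypot(r[0][0]-578,r[0][1]-77.8),np.degrees(np.arctan2(r[0][1]-77.8,r[0][0]-578)))
```

```text
top [np.float64(0.2664), np.float64(0.2667), np.float64(0.2666), np.float64(0.2665), np.float64(0.2666)] disc 0.20696203376063033 0.20676750377609115 0.20716326683739372
((470.1767883300781, 110.33138275146484), (78.41893768310547, 13.37552547454834), 72.60889434814453) 112.62386886685735 163.21089184337944
```

Call:
step_arm --targets '[[[0.6, 0, 0, 0, 0], [0.6, 0, 0, 0, 0], [0.6, 0, 0, 0, 0], [0.6, 0, 0, 0, 0]]]'

```text
time: 26.73
eef_pos: [0.4613, 0.0717, 0.3816]
tcp_rot: [0.804, 0.595, -0.0, -0.0]
contact_force: [0.6, 0.4, 0.7]
opening: 0.604
```

Run:
```python
from h import *
c=cam('side','sdE.png');print(get_state()['contact_force']);print(sign_off())
```

```text
[-0.70989112  0.71314631 -0.48058885]
the job is handed in; nothing more can be done
None
```

The job is done and handed in: the carousel is turned to the front and the orange scraper hangs in the clip on the empty hook, let go. It took about 27 s of the 69 s allowed.

- **Carousel:** I felt the disc top at 207.2 mm, which puts L at 195.2 mm. I then turned the head about 67° clockwise by its peg. Two wrist-camera checks put the hook at 162.7–163.3° and the pointer at about 163.2°.
- **Scraper:** I gripped it by its thick top, threaded the window over the hook tip and lowered it into the clip. When the window edge reached the wire, the vertical force rose steadily. I pressed to 16.4 N, eased back to about 4 N and let go. The total contact force peaked at about 19 N, including a sideways push.
- **Last checks:**
  - The scraper is level. Its top is 59.6 mm above the disc, against 60 mm when fully home, and it sits at 163.2° in line with the pointer.
  - Its mid-plate measures 112.6 mm from the axis against the stated 111 mm. That is within the 1–2 mm spread of my camera measurements.
- **What did not quite agree, or was not checked:**
  - The clip's 3–12 N push-in force barely showed; only about 2–4 N appeared before the scraper reached the wire.
  - The force then rose about 6 N per mm instead of the stated 8, and I could not see the sprung tongue, so "fully home" rests on the height and the force.
  - I did not re-measure the other things on the table, but there was no sign of contact with any of them.

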